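Load the sample mixer and pin its hold-down bar

ROBOT

A 7-joint arm with a two-finger parallel gripper is mounted at the origin on the work surface. World frame = base frame: x ahead of the robot, y to its left, z up, the work surface at z = 0. Lengths are in m, angles in rad, forces in N, time in s.
With the tool pointing down it reaches from about 0.375 to 0.925 m from the base axis. Payload 3.1 kg.
Tool frame: the origin (TCP) lies midway between the tips of the shut fingers; the grasp point (between the pads) lies 19 mm behind it; x points along the fingers, z is the direction in which the jaws open and shut, and the axes are right-handed (so a half turn about x gives the same grasp; the last joint's range is limited). The gripper opens to 85 mm and grips with 20 to 120 N. Pads are 22 mm wide; open, the fingers measure 114 mm over their backs; the gripper's body (76 mm by 85 mm) begins 54 mm behind the grasp point. The pads swing forward as they close: fully open they stand 13 mm farther back than shut.
Start: joints at [1.058, 0.383, 0.044, 1.598, -0.018, 1.161, -0.05], TCP at [0.262, -0.595, 0.231] pointing down, gripper open.
Joint ranges: [-2.61, 2.61], [-0.41, 2.15], [-1.48, 1.57], [0, 2.5], [-1.57, 4.71], [0.05, 1.97], [-2.85, 2.85]. Speed limits (rad/s): [2.79, 2.79, 3.14, 3.14, 3.14, 3.14, 3.14].

INTERFACE

Orientations are given as [roll, pitch, yaw] about the fixed x, y, z axes, in that order (R = Rz(yaw) Ry(pitch) Rx(roll)).
In Python, from workcell import arm gives the robot as it stands. The module is installed in compiled form; this text tells all that it offers.
- The arm moves only by the tool jog_arm, never from a script. Its argument "commands" is a list of rows, each an object with "gripper": the finger opening in m, from 0 to 0.0854; "dp": the shift along the tool's x, y, z in m, a list of three; "turn": the turn about the tool's x in degrees. In form: [{"gripper": gripper, "dp": [dx, dy, dz], "turn": turn}, ...]. A call has 1 to 20 rows; each row shifts and turns the commanded pose from where the row before left it, along the tool's axes as they then stand; what a row does not reach is not made up. A row lasts 1/10 s, in which the tool goes at most 50 mm and 8.59 degrees, less where a joint would pass 70% of its speed; a pose out of reach is approached as far as the arm can. A call is refused whole if a number of a shift passes 0.05 or a number of a turn 8.59, either way. A call with a gripper value outside its range is refused whole. The fingers move at their own pace and stop on an object; the grip force is fixed at half the most. Time passes only in rows, so rows that do not move let the fingers close. It gives the time, the measured TCP pose, the force and the opening at its end, in the units of the state.
- arm.read_state(): the state, without advancing time (a new reading comes with each control period).
- arm.read_camera(name): name is "scene" or "top" or "wrist"; returns (picture, depth): 400x640x3 uint8, red, green, blue; 400x640 float32, m along the optical axis (not along the pixel's ray), 0 where there is no reading.
- arm.camera_info(name): a dict with "mtx" (3x3 intrinsics, pixels), "k1" (the pictures are not rectified: a ray, as slopes to the right and down, at radius r is drawn at 1 + k1 r^2 times it, then the intrinsics apply), "camera_from_world" (4x4, takes a point from world to camera coordinates). Camera axes: x right, y down, z forward; pixel columns grow to the right and rows downward; lengths in m; the calibration is good to about 2 mm. A picture is of the moment at which its call begins: read the wrist's pose just before it. camera_info takes no time and is no camera call; for the wrist camera it gives the pose at the moment of the call.
- arm.finish_job(): hands the job in, once; it reports no verdict.
The state is a dict: "time_s": time; "joint_positions": joint angles; "dq": joint speeds; "joint_torque": joint torques, N m; "ee_pos": TCP position; "ee_rot": TCP orientation; "force": force on the tool from outside, world axes, zero at the start; "wrist_torque": the same for the moment, N m; "width": opening from 0.0 (shut) to 1.0 (fully open).
Only numpy, scipy, OpenCV 4.12 (cv2) and the standard library are available. Lean on these libraries where they do the work, as an engineer would, in place of code of your own. Each camera call takes 0.05 s, during which the arm holds its last target. There are 200 camera calls.

TASK

Load the blue sample carrier flat into the pocket on the mixer's sloping deck, then swing the red hold-down bar fully closed over it, and then take the orange-gripped pin from its block and push it through fork and bar until its collar sits flush on the fork. Let everything go, and leave the other things on the bench undisturbed.

Things in the scene. Friction and masses are not known exactly. Their poses are not given: they have to be found in the camera images.
- deck: Sloping grey deck (180 x 250 mm) of the white and red sample mixer. Origin on its upper face, 95 mm above the table; x up the slope (away from the robot), y left across, z straight out of the deck, leaning 25 degrees from vertical towards the robot. Offsets called 'deck' are (x, y, z) in this frame, mm. Fixed.
- pocket (a point): Centre of the carrier pocket's floor, deck (-20, 0, 0); axes as the deck's. Pocket 90 (x) x 110 (y) inside, steel lips 12 high, 6 thick. Its free play is 5 mm on each side of the carrier.
- fork_mouth (a point): Centre of the hole in the top face of the aluminium fork at the right, deck (10, -95, 72); axes as the deck's: the pin goes in along -z. Two tines, 40 (x) x 45 (y), 17 mm holes: upper z 60 to 72, lower 28 to 42; joined by a wall at y -120 to -130. A sprung pad at z 20 grips the shaft: let go, the pin stops some 6 mm proud, and takes a push of about 5 to 15 N to go home.
- hold_bar (a joint): Angle (rad) of the red bar about its hinge, deck (10, 85), axis deck z. 0 = closed at its stop: bar along -y over the carrier's up-slope half, the 17 mm hole of its end lug (180 mm from the hinge) in line with the fork's. Grows to 1.6 as it swings up the slope. Stays where left; moves at about 3 N at the knob. Bar 20 wide, deck z 44 to 58: 4 mm above a seated carrier.
- bar_knob (a point): Top end of the bar's black upright round knob, deck z 110 (axis along deck z): 22 mm across, 52 tall, standing on the bar 100 mm from the hinge axis.
- carrier: Blue sample carrier, 80 (x) x 100 (y) x 40 mm, with a white handle rib along y in the middle of its top, 16 thick (x), 60 long (y), from 40 to 70 mm above the underside; small caps 3 mm high beside it. Origin: centre of its underside; z up. Either way round in the pocket (long side across the deck) is right. About 0.35 kg.
- pin: Headed pin. Origin: centre of the collar's underside; z towards its grip. Steel shaft 14 mm across, 62 long (z 0 to -62), pointed over the last 6; collar 30 across, z 0 to 6; round orange grip 24 across, z 6 to 38. Starts upright in its block. Seated: collar flat on the fork, origin at fork_mouth. About 0.11 kg.
- pin_block: Grey fixed parking block 60 x 60 x 70 mm; origin centre of its underside. The pin stands in its 19 mm hole (66 deep), collar on the block's top.
- media_bottle: Bystander, loose: capped glass media bottle, 68 mm across, 150 mm tall. Origin: centre of its underside.
- beaker: Bystander, loose: glass beaker, 72 mm across, 90 mm tall. Origin: centre of its underside.
- reagent_jar: Bystander, loose: amber jar with white cap, 70 mm across, 90 mm tall. Origin: centre of its underside.
- tip_box: Bystander, loose: green box with white lid, 120 x 85 x 64 mm. Origin: centre of its underside.
- dish_stack: Bystander, loose: stack of three white culture dishes, 90 mm across, 43 mm tall. Origin: centre of its underside.
- tube_rack: Bystander, loose: blue rack, 70 x 140 mm, with four blue-capped tubes, 86 mm tall. Origin: centre of its underside.

How it is judged:
On the way, in this order (a step that is already met when the one before it is completed fails the run):
1. the carrier lies flat in the mixer's pocket (x of carrier in the frame of deck between -0.029 and -0.011 m and y of carrier in the frame of deck between -0.009 and 0.009 m and z of carrier in the frame of deck between -0.004 and 0.004 m and angle between the z axis of carrier and the z axis of deck, either way round below 0.06 rad), for 0.2 s.
2. the hold-down bar is closed over the loaded carrier (all of step 1 and value of joint hold_bar below 0.03 rad), for 0.2 s.
3. the pin is pushed home through fork and bar (all of step 2 and x of pin in the frame of deck between 0.006 and 0.014 m and y of pin in the frame of deck between -0.099 and -0.091 m and z of pin in the frame of deck between 0.0695 and 0.0745 m and angle between the z axis of pin and the z axis of deck, either way round below 0.08 rad), for 0.2 s.
At the end, for the whole second after the job is handed in: Carrier flat in the pocket (9 mm each way, within 4 mm of the deck, 0.06 rad), bar closed (under 0.03 rad), pin in the fork (4 mm from its axis, 0.08 rad) with its collar within 2.5 mm of the upper tine; carrier and pin at rest (under 0.02 m/s) (all of step 3 and linear speed of each of pin, carrier below 0.02 m/s); the robot touches nothing.
It fails at once if a bystander is shoved more than 40 mm (distance of any of media_bottle, beaker, reagent_jar, tip_box, dish_stack, tube_rack from where it was at the start of the episode above 0.04 m).
It fails at once if a bystander is tipped by more than 0.35 rad (angle between any of media_bottle, beaker, reagent_jar, tip_box, dish_stack, tube_rack's own z axis and vertical above 0.35 rad).
It also fails if it takes over 72 s, if anything falls off the work surface, if the arm or the gripper's body presses on something with over 40 N, if the wrist force passes 120 N, or if a joint passes its speed limit or range.

## Working session

There is one attempt and no reset: what is moved stays moved. The work goes in short steps, Python scripts to look and compute and a tool call to move; the robot and the scene stay as the last step left them, time stands still between calls to the robot, and variables do not carry over. Pictures are saved under pics/ and viewed, about 8 in all and at most 12, crops included, and the job is handed in when it is done.

Besides the shell and the picture viewer there is one more tool, called after "Emit:" as a command line: name --argument value ..., lists and objects as JSON in quotes. jog_arm: Moves the arm, as the interface text tells. Its arguments: {"type":"object","properties":{"commands":{"type":"array"}},"required":["commands"]}

```bash
mkdir -p pics; cat > h.py <<'E'
import numpy as np, cv2
from scipy.spatial.transform import Rotation as R
from workcell import arm
def cloud(name):
    info=arm.camera_info(name); img,d=arm.read_camera(name)
    K=np.array(info["mtx"]); T=np.linalg.inv(np.array(info["camera_from_world"]))
    v,u=np.mgrid[0:400,0:640].astype(float)
    pts=np.stack([u.ravel(),v.ravel()],1)[:,None]
    n=cv2.undistortPoints(pts,K,np.array([info["k1"],0,0,0.]))[:,0]
    P=np.c_[n,np.ones(len(n))]*d.reshape(-1,1)
    W=(P@T[:3,:3].T+T[:3,3]).reshape(400,640,3); W[d==0]=np.nan
    return img,d,W,info
def save(img,f): cv2.imwrite('pics/'+f,img[:,:,::-1])
E
python3 - <<'E'
from h import *
np.set_printoptions(precision=4,suppress=True)
s=arm.read_state(); print({k:np.round(v,3) for k,v in s.items()})
for n in ("scene","top"):
    img,d,W,i=cloud(n); save(img,n+'0.png'); np.savez(n+'0.npz',img=img,W=W)
    print(n,i["mtx"],i["k1"]); print(np.array(i["camera_from_world"]))
print(np.array(arm.camera_info("wrist")["camera_from_world"]))
E
```

```text
{'time_s': np.float64(0.0), 'joint_positions': array([ 1.058,  0.384,  0.044,  1.6  , -0.018,  1.161, -0.05 ]), 'dq': array([ 0.001,  0.001, -0.   ,  0.   , -0.001,  0.001, -0.001]), 'joint_torque': array([  0.   , -43.346,   1.025, -24.951,   0.011,   0.011,  -0.   ]), 'ee_pos': array([ 0.262, -0.594,  0.23 ]), 'ee_rot': array([-3.083,  1.568,  2.044]), 'force': array([ 0.071, -0.358, -0.023]), 'wrist_torque': array([0.003, 0.003, 0.009]), 'width': np.float64(0.998)}
scene [[369.2244   0.     317.1083]
 [  0.     369.2244 203.1435]
 [  0.       0.       1.    ]] -0.010612217466135105
[[-0.4885  0.8725  0.0116  0.2754]
 [ 0.7378  0.4202 -0.5282 -0.3358]
 [-0.4657 -0.2495 -0.849   1.4435]
 [ 0.      0.      0.      1.    ]]
top [[363.848    0.     315.6769]
 [  0.     363.848  199.9514]
 [  0.       0.       1.    ]] -0.0680535517706634
[[-0.0405 -0.9992 -0.003   0.0085]
 [-0.9674  0.04   -0.2502  0.5822]
 [ 0.2502 -0.0073 -0.9682  0.8437]
 [ 0.      0.      0.      1.    ]]
[[ 0.4026 -0.9154 -0.0024 -0.6485]
 [-0.8663 -0.3818  0.3221 -0.0425]
 [-0.2958 -0.1276 -0.9467  0.3823]
 [ 0.      0.      0.      1.    ]]
```

View pics/scene0.png

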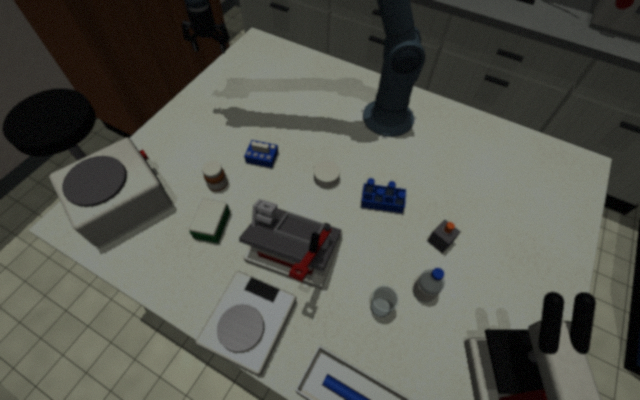

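View pics/top0.png

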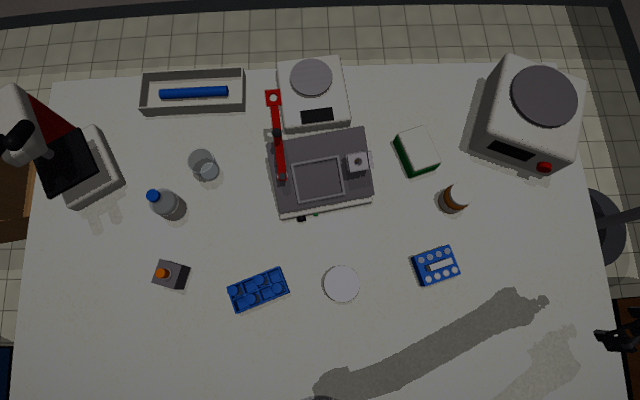

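The top view shows the deck around (322,172) with the fork at (357,163), and the open red bar from (282,178) to (273,97). The carrier is at (435,265), the pin at (162,272) in its block, the tube rack at (258,290) and the dishes at (341,284).

```bash
cat > m.py <<'E'
from h import *
np.set_printoptions(precision=4,suppress=True)
z=np.load('top0.npz'); img,W=z['img'],z['W']
hsv=cv2.cvtColor(img,cv2.COLOR_RGB2HSV)
print('table z',np.nanmedian(W[330:350,100:250,2]), W[272,162], W[284,341],W[265,435])
def box(m): return m
# deck
reg=np.zeros((400,640),bool); reg[125:215,262:378]=1
p=W[reg&(hsv[...,1]<60)]; p=p[np.isfinite(p[:,0])]
best=0;rng=np.random.default_rng(0)
for _ in range(800):
    a,b,c=p[rng.choice(len(p),3,False)]; n=np.cross(b-a,c-a); l=np.linalg.norm(n)
    if l<1e-4: continue
    n/=l; n*=np.sign(n[2])
    if abs(np.degrees(np.arccos(n[2]))-25)>6: continue
    k=(abs((p-a)@n)<.004).sum()
    if k>best: best=k;bn=n;ba=a
q=p[abs((p-ba)@bn)<.004]; c=q.mean(0); n=np.linalg.svd(q-c)[2][2]; n*=np.sign(n[2])
print('deck n',n,'tilt',np.degrees(np.arccos(n[2])),'yaw',np.degrees(np.arctan2(-n[1],-n[0])),best,len(p))
yv=np.cross([0,0,1],[-n[0],-n[1],0]); yv/=np.linalg.norm(yv); xv=np.cross(yv,n)
uv=np.c_[(q-c)@xv,(q-c)@yv].astype(np.float32)
r=cv2.minAreaRect(uv*1000); print('rect',r)
bp=cv2.boxPoints(r); print('corners',c+bp[:,:1]/1000*xv+bp[:,1:]/1000*yv)
o=c+np.array(r[0])@np.array([xv,yv])/1000; print('deck origin',o)
# pin
m=(hsv[...,0]<22)&(hsv[...,0]>4)&(hsv[...,1]>150)&(hsv[...,2]>90); m[:,:130]=0;m[:,200:]=0;m[:230]=0;m[300:]=0
print('pin',m.sum(),np.nanmedian(W[m],0),np.nanmax(W[m][:,2]))
t=W[m]; t=t[t[:,2]>np.nanmax(t[:,2])-.006]; print(' top',t.mean(0),len(t))
# things above table
for nm,(u0,v0,u1,v1) in dict(block=(145,250,200,300),carrier=(400,235,470,295),rack=(220,255,300,320),bottle=(140,180,190,230),beaker=(180,140,225,190),jar=(435,180,472,220),tip=(388,118,445,182),dish=(315,258,367,308)).items():
    t=W[v0:v1,u0:u1].reshape(-1,3); t=t[t[:,2]>.02]
    h=np.percentile(t[:,2],98)
    tt=t[t[:,2]>.030]; r=cv2.minAreaRect((tt[:,:2]*1000).astype(np.float32))
    print(nm,'h',h,'rect',np.round(r[0]),np.round(r[1]),round(r[2],1))
E
python3 m.py; python3 - <<'E'
from h import *
z=np.load('top0.npz'); img=z['img']
a=cv2.resize(img[60:300,140:480],None,fx=2.3,fy=2.3,interpolation=cv2.INTER_CUBIC); save(a,'crop1.png')
E
```

```text
table z 0.0003936914889910992 [0.4141 0.3535 0.1045] [ 0.373  -0.0693  0.0443] [ 0.4071 -0.2999  0.0698]
deck n [-0.4199 -0.0662  0.9051] tilt 25.15840078263958 yaw 8.962603814665462 5540 9964
rect ((-0.8362808227539062, -1.2571334838867188), (177.926513671875, 250.68862915039062), 0.007422847207635641)
corners [[ 0.5561  0.0799  0.057 ]
 [ 0.5952 -0.1677  0.057 ]
 [ 0.7543 -0.1426  0.1327]
 [ 0.7152  0.105   0.1327]]
deck origin [ 0.6552 -0.0314  0.0949]
pin 76 [0.4136 0.3576 0.1084] 0.11143949648896989
 top [0.4129 0.3571 0.1084] 71
block h 0.10922129459080751 rect [412. 357.] [62. 60.] 71.2
carrier h 0.07087382373558578 rect [ 409. -314.] [ 81. 102.] 15.2
rack h 0.08806237907433381 rect [368. 138.] [ 71. 140.] 20.5
bottle h 0.1516492032246125 rect [589. 366.] [60. 66.] 63.6
beaker h 0.0918819517983158 rect [696. 279.] [72. 71.] 26.6
jar h 0.09211931473559688 rect [ 581. -378.] [62. 67.] 87.2
tip h 0.06627768594740191 rect [ 718. -297.] [121.  84.] 17.7
dish h 0.04586949238696529 rect [376. -71.] [87. 88.] 87.6
```

View pics/crop1.png

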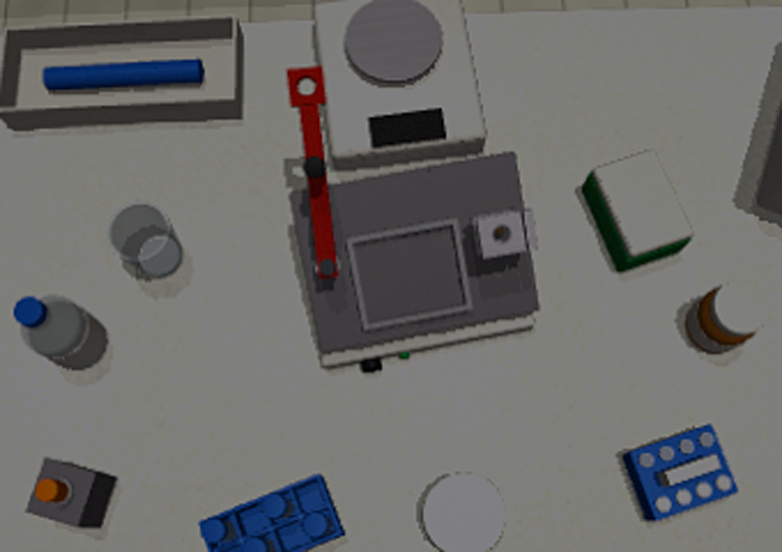

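```bash
cat >> h.py <<'E'
np.set_printoptions(precision=4,suppress=True)
YAW=np.radians(9.0); O=np.array([.6552,-.0314,.0949])
RD=(R.from_euler('z',YAW)*R.from_euler('y',-25,degrees=True)).as_matrix()
def D(x,y,z): return O+RD@(np.array([x,y,z])/1000)
def go(p,jaw=None,s=None):
    """remaining move to TCP world p; jaw = world heading (deg) of jaw axis, mod 180"""
    s=s or arm.read_state(); M=R.from_euler('xyz',s['ee_rot']).as_matrix()
    e=np.asarray(p)-s['ee_pos']; out=M.T@e*1000
    t=0
    if jaw is not None:
        h=np.degrees(np.arctan2(M[1,2],M[0,2])); t=(h-jaw+90)%180-90
        # tool x down: +turn lowers world heading
    print('t',round(float(s['time_s']),2),'pos',s['ee_pos'],'dp mm',np.round(out,1),'turn',round(t,1),'F',s['force'],'w',s['width'])
    return M
E
python3 - <<'E'
from h import *
M=go([.409,-.314,.20],105); print(M)
go([.409,-.314,.044],105)
E
```

```text
t 0.1 pos [ 0.2616 -0.5941  0.23  ] dp mm [  30.5  247.8 -196.8] turn 8.8 F [ 0.8401 -0.4094  0.1997] w 0.9995331215856302
[[-0.0011  0.9151  0.4031]
 [ 0.0021  0.4031 -0.9151]
 [-1.     -0.0001 -0.0024]]
t 0.1 pos [ 0.2616 -0.5941  0.23  ] dp mm [ 186.4  247.8 -196.5] turn 8.8 F [ 0.8401 -0.4094  0.1997] w 0.9995331215856302
```

Emit:
jog_arm --commands '[{"gripper": 0.0854, "dp": [0, 0.031, -0.0246], "turn": 0}, {"gripper": 0.0854, "dp": [0.004, 0.031, -0.0246], "turn": 0}, {"gripper": 0.0854, "dp": [0.004, 0.031, -0.0246], "turn": 0}, {"gripper": 0.0854, "dp": [0.004, 0.031, -0.0246], "turn": 0}, {"gripper": 0.0854, "dp": [0.004, 0.031, -0.0246], "turn": 0}, {"gripper": 0.0854, "dp": [0.004, 0.031, -0.0246], "turn": 0}, {"gripper": 0.0854, "dp": [0.004, 0.031, -0.0246], "turn": 0}, {"gripper": 0.0854, "dp": [0.006, 0.031, -0.0246], "turn": 0}, {"gripper": 0.0854, "dp": [0, 0, 0], "turn": 8.5}, {"gripper": 0.0854, "dp": [0, 0, 0], "turn": 0}, {"gripper": 0.0854, "dp": [0, 0, 0], "turn": 0}]'

```text
time_s: 1.2
ee_pos: [0.4089, -0.3155, 0.201]
ee_rot: [-1.525, 1.57, -2.827]
force: [-0.4, -1.4, -0.0]
width: 0.999
```

```bash
python3 - <<'E'
from h import *
img,d,W,i=cloud("wrist"); save(img,'w1.png')
ok=(W[...,2]>.06)&(W[...,2]<.08)&(abs(W[...,0]-.409)<.06)&(abs(W[...,1]+.314)<.06)
t=W[ok]; r=cv2.minAreaRect((t[:,:2]*1000).astype(np.float32)); print('rib',r,np.median(t[:,2]),len(t))
ok=(W[...,2]>.03)&(W[...,2]<.08)&(abs(W[...,0]-.409)<.09)&(abs(W[...,1]+.314)<.09)
t=W[ok]; r=cv2.minAreaRect((t[:,:2]*1000).astype(np.float32)); print('car',r)
go([.409,-.314,.045],105)
E
```

```text
rib ((410.096435546875, -316.1287536621094), (15.215091705322266, 59.987281799316406), 15.618182182312012) 0.07121297670407012 1106
car ((409.31072998046875, -316.3677062988281), (80.63104248046875, 100.15630340576172), 15.439779281616211)
t 1.25 pos [ 0.4088 -0.316   0.2012] dp mm [156.2   0.8  -1.9] turn 0.3 F [-0.5333 -1.2408 -0.3082] w 0.9996444481540735
```

View pics/w1.png

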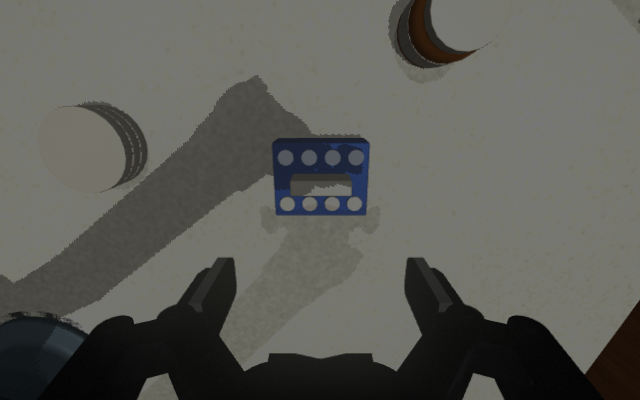

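The carrier sits centred between the jaws (rib around (321,186)), and its measured sizes match those given. I'm descending to grip it.

Emit:
jog_arm --commands '[{"gripper": 0.0854, "dp": [0.04, 0, 0], "turn": 0}, {"gripper": 0.0854, "dp": [0.04, 0, 0], "turn": 0}, {"gripper": 0.0854, "dp": [0.04, 0.001, 0], "turn": 0}, {"gripper": 0.0854, "dp": [0.025, 0, 0], "turn": 0}, {"gripper": 0.0854, "dp": [0.015, 0, 0], "turn": 0}, {"gripper": 0.0854, "dp": [0, 0, 0], "turn": 0}, {"gripper": 0.04, "dp": [0, 0, 0], "turn": 0}, {"gripper": 0.04, "dp": [0, 0, 0], "turn": 0}, {"gripper": 0.04, "dp": [0, 0, 0], "turn": 0}, {"gripper": 0.04, "dp": [0, 0, 0], "turn": 0}, {"gripper": 0.04, "dp": [0, 0, 0], "turn": 0}, {"gripper": 0.04, "dp": [-0.03, 0, 0], "turn": 0}, {"gripper": 0.04, "dp": [-0.05, 0, 0], "turn": 0}, {"gripper": 0.04, "dp": [-0.05, 0, 0], "turn": 0}, {"gripper": 0.04, "dp": [-0.05, 0, 0], "turn": 0}, {"gripper": 0.04, "dp": [-0.05, 0, 0], "turn": 0}, {"gripper": 0.04, "dp": [0, 0, 0], "turn": 6.5}, {"gripper": 0.04, "dp": [0, 0, 0], "turn": 0}]'

```text
time_s: 3.05
ee_pos: [0.4107, -0.3145, 0.2723]
ee_rot: [0.755, 1.569, -0.662]
force: [-0.7, 0.3, -3.8]
width: 0.687
```

```bash
python3 - <<'E'
from h import *
img,d,W,i=cloud("wrist"); save(img,'w2.png')
s=arm.read_state(); go(s['ee_pos'],99)
z0=s['ee_pos'][2]
hsv=cv2.cvtColor(img,cv2.COLOR_RGB2HSV)
m=(hsv[...,0]>100)&(hsv[...,0]<130)&(hsv[...,1]>120)&(np.linalg.norm(W[...,:2]-s['ee_pos'][:2],axis=-1)<.09)&(abs(W[...,2]-z0)<.06)
p=W[m]; print(len(p)); c=np.median(p,0); q=p[abs(p[:,2]-c[2])<.006]; n=np.linalg.svd(q-q.mean(0))[2][2]; n*=np.sign(n[2])
print('top plane',q.mean(0),'rel TCP z',q.mean(0)[2]-z0,'normal in yaw frame',R.from_euler('z',-YAW).apply(n))
r=cv2.minAreaRect((q[:,:2]*1000).astype(np.float32)); print(r)
# place poses: grasp pt g above underside; P rel corner
# refine deck via wrist? print targets with g
E
```

```text
t 3.1 pos [ 0.4095 -0.3137  0.2702] dp mm [0. 0. 0.] turn -0.1 F [-0.5971  0.2078 -4.5935] w 0.6830175719810122
9577
top plane [ 0.4264 -0.3121  0.2706] rel TCP z 0.0004306453580006919 normal in yaw frame [0.0082 0.0006 1.    ]
((409.5379638671875, -314.8857727050781), (79.82110595703125, 99.13018035888672), 8.98178482055664)
```

View pics/w2.png

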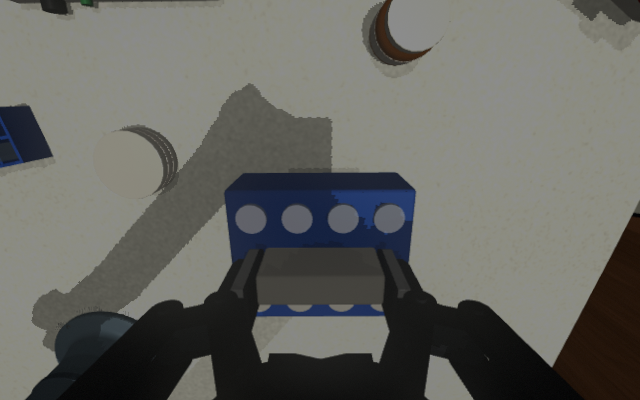

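The carrier is held level and square (about x 228–412, rows 175–315), with its underside 40 mm below the TCP. Next I compute the place moves: tip it in about its up-slope bottom edge.

```bash
python3 - <<'E'
from h import *
c=D(16,0,0); off=R.from_euler('z',YAW).apply([-.040,.001,.040]); p=c+off
print(c,p); go(p+[0,0,.10],99); go(p+[0,0,.012],99)
E
```

```text
[ 0.6695 -0.0291  0.1017] [ 0.6299 -0.0344  0.1417]
t 3.1 pos [ 0.4095 -0.3137  0.2702] dp mm [  28.5  261.  -241.7] turn -0.1 F [-0.5971  0.2078 -4.5935] w 0.6830175719810122
t 3.1 pos [ 0.4095 -0.3137  0.2702] dp mm [ 116.5  261.2 -241.6] turn -0.1 F [-0.5971  0.2078 -4.5935] w 0.6830175719810122
```

Emit:
jog_arm --commands '[{"gripper": 0.04, "dp": [0, 0.029, -0.0268], "turn": 0}, {"gripper": 0.04, "dp": [0, 0.029, -0.0268], "turn": 0}, {"gripper": 0.04, "dp": [0, 0.029, -0.0268], "turn": 0}, {"gripper": 0.04, "dp": [0, 0.029, -0.0268], "turn": 0}, {"gripper": 0.04, "dp": [0, 0.029, -0.0268], "turn": 0}, {"gripper": 0.04, "dp": [0, 0.029, -0.0268], "turn": 0}, {"gripper": 0.04, "dp": [0, 0.029, -0.0268], "turn": 0}, {"gripper": 0.04, "dp": [0, 0.029, -0.0268], "turn": 0}, {"gripper": 0.04, "dp": [0.02, 0.029, -0.0268], "turn": 0}, {"gripper": 0.04, "dp": [0, 0, 0], "turn": 0}, {"gripper": 0.04, "dp": [0, 0, 0], "turn": 0}]'

```text
time_s: 4.2
ee_pos: [0.6292, -0.0342, 0.2463]
ee_rot: [-1.852, 1.561, 3.019]
force: [-0.3, -1.1, -4.0]
width: 0.686
```

```bash
python3 - <<'E'
from h import *
c=D(16,0,0); off=R.from_euler('z',YAW).apply([-.040,.001,.040]); p=c+off
go(p,99); go(p+[0,0,.012],99)
img,d,W,i=cloud("wrist"); save(img,'w3.png')
L=(W-O)@RD*1000
# lips/pocket check: deck-frame pixels near pocket
hsv=cv2.cvtColor(img,cv2.COLOR_RGB2HSV)
m=(abs(L[...,2]-12)<4)&(L[...,0]<60)&(L[...,0]>-90)&(abs(L[...,1])<75)&(hsv[...,1]<80)
q=L[m]; print('lip pts',len(q),np.percentile(q,[1,50,99],axis=0) if len(q) else '')
m=(abs(L[...,2])<4); q=L[m]; print('deck z',len(q),np.median(q[:,2]),q.min(0),q.max(0))
m=(abs(L[...,2]-72)<6)&(abs(L[...,0]-10)<40)&(abs(L[...,1]+105)<40); q=L[m]; print('fork top',len(q)); print(np.percentile(q,[1,50,99],axis=0) if len(q) else '')
E
```

```text
t 4.2 pos [ 0.6292 -0.0342  0.2463] dp mm [104.6   1.6   0.6] turn 0.1 F [-0.2778 -1.0986 -4.013 ] w 0.6862687569781695
t 4.2 pos [ 0.6292 -0.0342  0.2463] dp mm [92.6  1.5  0.6] turn 0.1 F [-0.2778 -1.0986 -4.013 ] w 0.6862687569781695
lip pts 1685 [[ -8.429  -48.6719   8.2471]
 [ 28.3308  13.3828  13.2827]
 [ 32.1118  71.6767  14.8281]]
deck z 28341 1.375938624391446 [-233.9751 -494.454    -3.9956] [ 91.6018 436.1512   3.9999]
fork top 2315
[[  -8.9033 -117.5781   66.3783]
 [  17.9958  -95.9174   73.3953]
 [  30.9744  -66.8007   74.6822]]
```

View pics/w3.png

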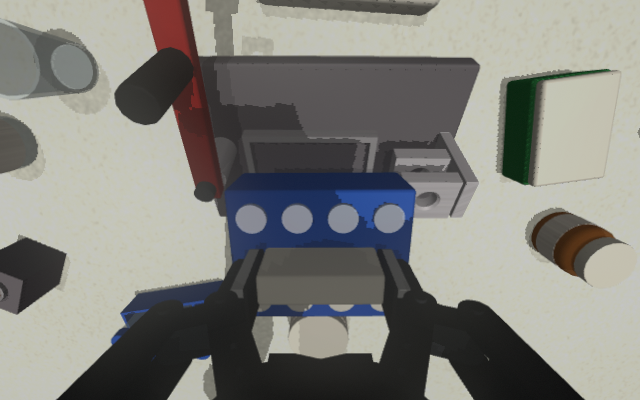

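The picture shows the carrier (228–412) over the pocket, the bar clear at the left and the fork hole at (428,197). The lip measures x ≈ 28, matching the expected 25–31, so I'm lowering it.

Emit:
jog_arm --commands '[{"gripper": 0.04, "dp": [0.04, 0.001, 0], "turn": 0}, {"gripper": 0.04, "dp": [0.035, 0, 0], "turn": 0}, {"gripper": 0.04, "dp": [0.015, 0, 0], "turn": 0}, {"gripper": 0.04, "dp": [0.005, 0, 0], "turn": 0}, {"gripper": 0.04, "dp": [0.004, 0, 0], "turn": 0}, {"gripper": 0.04, "dp": [0.003, 0, 0], "turn": 0}, {"gripper": 0.04, "dp": [0, 0, 0], "turn": 0}]'

```text
time_s: 4.95
ee_pos: [0.6294, -0.0386, 0.1549]
ee_rot: [-1.267, 1.562, -2.689]
force: [-16.5, 0.6, 18.8]
width: 0.683
```

```bash
cat > look.py <<'E'
import sys
from h import *
img,d,W,i=cloud("wrist"); save(img,sys.argv[1])
s=arm.read_state(); go(s['ee_pos'],99,s)
hsv=cv2.cvtColor(img,cv2.COLOR_RGB2HSV)
L=(W-O)@RD*1000
m=(hsv[...,0]>100)&(hsv[...,0]<130)&(hsv[...,1]>120)&(np.linalg.norm(W[...,:2]-s['ee_pos'][:2],axis=-1)<.1)
m&=abs(L[...,1])<70
p=L[m]; p=p[np.isfinite(p[:,0])]
rng=np.random.default_rng(0); best=0
for _ in range(400):
    a,b,c=p[rng.choice(len(p),3,False)]; n=np.cross(b-a,c-a); n/=np.linalg.norm(n)+1e-9; n*=np.sign(n[2])
    if n[2]<.85: continue
    k=(abs((p-a)@n)<1.5).sum()
    if k>best: best,bn,ba=k,n,a
q=p[abs((p-ba)@bn)<1.5]; n=np.linalg.svd(q-q.mean(0))[2][2]; n*=np.sign(n[2])
print('carrier tilt vs deck deg: pitch',np.degrees(np.arctan2(n[0],n[2])),'roll',np.degrees(np.arctan2(n[1],n[2])),len(q))
x=np.array([n[2],0,-n[0]]); y=np.array([0,1,0]); x/=np.linalg.norm(x)
c=np.c_[q@x,q@y].astype(np.float32); r=cv2.minAreaRect(c); print('rect',r)
print('top-plane centre deck',q.mean(0),'xrange',q[:,0].min(),q[:,0].max(),'z at',q[q[:,0].argmax()],q[q[:,0].argmin()],'y',np.percentile(q[:,1],[.5,99.5]))
e=q[q[:,0].argmax()]; # upslope top edge ->corner
ee=np.array([np.percentile(q@x,99.7),0,np.median(q@n)]); edge=ee[0]*x+ee[2]*n
print('upslope top edge',edge,'-> bottom corner',edge-40*n, 'lower bottom corner',edge-40*n-80*x)
E
python3 look.py w4.png
```

```text
t 5.0 pos [ 0.6293 -0.0386  0.1548] dp mm [0. 0. 0.] turn -0.5 F [-16.2668   0.4057  19.1491] w 0.6849368559419727
carrier tilt vs deck deg: pitch 25.945803425761714 roll 0.22245903949258325 8742
rect ((-28.687376022338867, -3.048542022705078), (99.3581771850586, 79.02155303955078), 89.46724700927734)
top-plane centre deck [14.5934 -3.3652 57.4069] xrange -36.51842495333591 35.22958900426524 z at [ 35.2296 -26.3739  48.5724] [-36.5184 -23.1897  81.1989] y [-52.1338  45.5226]
upslope top edge [34.9352  0.2025 47.5048] -> bottom corner [17.4344  0.0628 11.5366] lower bottom corner [-54.5022   0.0628  46.5383]
```

View pics/w4.png

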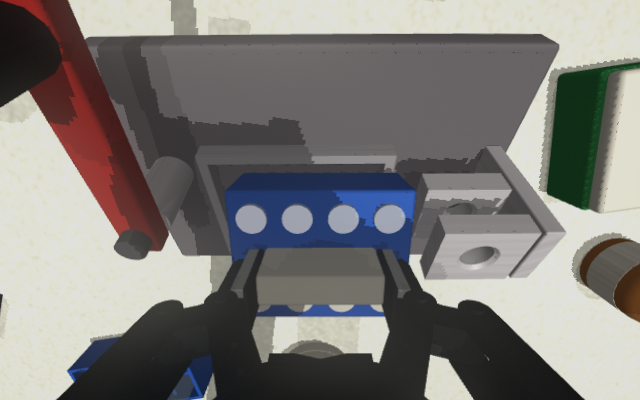

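The carrier's edge is 11.5 mm above the deck and 3 mm to the right, so it is probably on the right lip's top. I'll lift and measure the lip's extent.

Emit:
jog_arm --commands '[{"gripper": 0.04, "dp": [-0.022, 0, 0], "turn": 0}, {"gripper": 0.04, "dp": [0, 0, -0.003], "turn": 0}, {"gripper": 0.04, "dp": [0, 0, 0], "turn": 0}]'

```text
time_s: 5.3
ee_pos: [0.6332, -0.0332, 0.1725]
ee_rot: [1.494, 1.568, 0.076]
force: [-0.2, -0.1, -4.6]
width: 0.684
```

```bash
cat >> look.py <<'E'
m=(abs(L[...,2]-12.5)<3)&(abs(L[...,0]-28)<4)&(abs(L[...,1])<80)&(hsv[...,1]<80)
q=L[m]; print('upper lip y',len(q),np.percentile(q[:,1],[0,1,99,100]) if len(q) else '',np.median(q,0))
m=(abs(L[...,2]-72)<4)&(abs(L[...,0]-10)<40)&(abs(L[...,1]+100)<40)&(hsv[...,1]<80); q=L[m]
print('fork top x,y',np.percentile(q,[.5,99.5],axis=0),np.median(q[:,2]))
m=(abs(L[...,2])<4)&(abs(L[...,0])<120)&(abs(L[...,1])<150)&(hsv[...,1]<80)&(W[...,2]>.06); q=L[m]
print('deck',np.percentile(q,[.1,99.9],axis=0),np.median(q[:,2]))
E
python3 look.py w5.png
```

```text
t 5.35 pos [ 0.6322 -0.0332  0.1712] dp mm [0. 0. 0.] turn -0.2 F [-0.1499 -0.1612 -4.071 ] w 0.687829147722885
carrier tilt vs deck deg: pitch 25.131364405373983 roll -0.10902068963112993 8776
rect ((-23.301836013793945, 1.5910453796386719), (99.17047882080078, 79.4752197265625), 89.86785888671875)
top-plane centre deck [26.0939  1.3597 71.6674] xrange -25.32839231725148 47.19539521372137 z at [47.1954 47.0788 61.6606] [-25.3284 -28.2787  94.6037] y [-47.2111  50.366 ]
upslope top edge [46.8924 -0.1309 61.9175] -> bottom corner [29.9047 -0.062  25.7041] lower bottom corner [-42.5223  -0.062   59.6797]
upper lip y 1889 [-49.5247 -48.3055  70.9043  72.3133] [29.7896 10.1096 13.27  ]
fork top x,y [[  -9.8067 -117.694    68.0822]
 [  31.1359  -60.5464   74.6494]] 73.43624579060794
deck [[ -84.5992 -124.8653   -3.8507]
 [  91.0296  120.2401    3.8105]] 1.4040919650310724
```

The lip and fork both sit +11…12 mm in y from my frame: the deck's origin isn't the middle of its outline. I'm correcting the frame and rechecking.

```bash
sed -i 's/^def D(/O=O+RD@np.array([.0007,.0117,.0013])\ndef D(/' h.py; python3 - <<'E'
from h import *
img,d,W,i=cloud("wrist"); L=(W-O)@RD*1000
hsv=cv2.cvtColor(img,cv2.COLOR_RGB2HSV)
g=hsv[...,1]<80
m=g&(abs(L[...,2]-12)<2.5)&(abs(L[...,0]-28)<8)&(abs(L[...,1])<58); q=L[m]
r=np.polyfit(q[:,1],q[:,0],1); print('lip slope deg',np.degrees(np.arctan(r[0])),'x range',np.percentile(q[:,0],[1,50,99]),'z',np.median(q[:,2]))
m=g&(abs(L[...,2]-72)<2.5)&(abs(L[...,0]-10)<35)&(L[...,1]>-119)&(L[...,1]<-60); q=L[m]
print('fork',np.percentile(q,[1,99],axis=0),np.median(q[:,2]))
# fork bore: pixels within the tine footprint that are deeper
c=D(16,0,0); off=R.from_euler('z',YAW).apply([-.040,.001,.040]); p=c+off
go(p,99)
# bar: red
z=np.load('top0.npz')
for im,WW in((img,W),(z['img'],z['W'])):
    hs=cv2.cvtColor(im,cv2.COLOR_RGB2HSV); LL=(WW-O)@RD*1000
    m=((hs[...,0]<6)|(hs[...,0]>174))&(hs[...,1]>150)&(LL[...,2]>50)&(LL[...,2]<64)&(LL[...,0]>-10)&(abs(LL[...,1]-90)<60)
    q=LL[m]; r=np.polyfit(q[:,0],q[:,1],1); print('bar top z',np.median(q[:,2]),'y at x=10',np.polyval(r,10),'slope deg',np.degrees(np.arctan(r[0])),len(q))
m=(z['W'][...,2]>.2); LL=(z['W']-O)@RD*1000; m&=(abs(LL[...,2]-110)<5)&(abs(LL[...,1])<150)&(abs(LL[...,0])<160); q=LL[m]; print('knob top',len(q),q.mean(0) if len(q) else '')
E
```

```text
lip slope deg 0.06586700798756495 x range [21.2374 28.622  31.5332] z 12.088684964547758
fork [[  -9.8513 -117.3137   69.6454]
 [  30.191   -72.3791   73.2823]] 72.26855816433665
t 5.4 pos [ 0.6317 -0.0333  0.1704] dp mm [ 27.3  -1.9 -10.9] turn -0.2 F [-0.4377  0.0667 -4.2637] w 0.68761920421554
bar top z 57.85602763608696 y at x=10 88.49169207907424 slope deg -8.275607737945856 4215
bar top z 56.59251658527487 y at x=10 85.4187937262637 slope deg -4.618232284935856 676
knob top 80 [108.4089  78.1069 108.6457]
```

Emit:
jog_arm --commands '[{"gripper": 0.04, "dp": [0, -0.002, -0.011], "turn": 0}, {"gripper": 0.04, "dp": [0, 0, 0], "turn": 0}, {"gripper": 0.04, "dp": [0.01, 0, 0], "turn": 0}, {"gripper": 0.04, "dp": [0.008, 0, 0], "turn": 0}, {"gripper": 0.04, "dp": [0.004, 0, 0], "turn": 0}, {"gripper": 0.04, "dp": [0.003, 0, 0], "turn": 0}, {"gripper": 0.04, "dp": [0.002, 0, 0], "turn": 0}, {"gripper": 0.04, "dp": [0, 0, 0], "turn": 0}]'

```text
time_s: 6.2
ee_pos: [0.6287, -0.023, 0.1444]
ee_rot: [-0.434, 1.571, -1.853]
force: [0.8, 0.5, -2.7]
width: 0.688
```

```bash
python3 look.py w6.png; python3 -c "
from h import *
go(D(16,0,0)+R.from_euler('z',YAW).apply([-.040,.001,.040]),99)"
```

```text
t 6.25 pos [ 0.6289 -0.0228  0.1445] dp mm [0. 0. 0.] turn -0.2 F [-0.3281 -0.0454 -4.2236] w 0.686587004360725
carrier tilt vs deck deg: pitch 25.32030112811445 roll -0.05511668933552639 8675
rect ((-26.591609954833984, 0.8307609558105469), (99.18016815185547, 79.6754150390625), 89.9500732421875)
top-plane centre deck [11.1921  0.3976 45.8657] xrange -40.89897782196018 31.89218934260297 z at [31.8922 37.2374 37.5167] [-40.899  -29.1649  68.9435] y [-48.1013  49.6597]
upslope top edge [31.546  -0.0402 36.2474] -> bottom corner [14.4389 -0.0054  0.0902] lower bottom corner [-57.8756  -0.0054  34.3044]
upper lip y 2294 [-61.4923 -60.1343  59.275   60.5711] [28.865  -1.2028 12.0377]
fork top x,y [[  -9.8545 -129.4359   68.0927]
 [  30.616   -72.3364   73.0619]] 72.00266846914398
deck [[ -85.7282 -136.6165   -3.7981]
 [  90.2113  107.9767    3.8285]] 0.13497806418119535
t 6.25 pos [ 0.6289 -0.0228  0.1445] dp mm [ 1.4 -0.8 -0.1] turn -0.2 F [-0.3281 -0.0454 -4.2236] w 0.686587004360725
```

Emit:
jog_arm --commands '[{"gripper": 0.04, "dp": [0.001, 0.003, 0], "turn": 0}, {"gripper": 0.04, "dp": [0.0037, -0.0052, 0], "turn": 0}, {"gripper": 0.04, "dp": [0.0042, -0.0048, 0], "turn": 0}, {"gripper": 0.04, "dp": [0.0045, -0.0044, 0], "turn": 0}, {"gripper": 0.04, "dp": [0, 0, 0], "turn": 0}]'

```text
time_s: 6.75
ee_pos: [0.6223, -0.0238, 0.1387]
ee_rot: [1.388, 1.559, -0.03]
force: [-6.7, 0.4, 19.1]
width: 0.69
```

```bash
python3 look.py w7.png
```

```text
t 6.8 pos [ 0.6224 -0.0238  0.1388] dp mm [0. 0. 0.] turn -0.2 F [-5.795  -0.0698 17.4044] w 0.6878372629992757
carrier tilt vs deck deg: pitch 18.846672070013565 roll 0.0712003317119018 8370
rect ((-25.036819458007812, 1.0139350891113281), (99.05587005615234, 79.06507110595703), 89.6142807006836)
top-plane centre deck [10.4064  0.7247 43.5021] xrange -47.288047621907445 28.32343964902086 z at [28.3234 24.9143 37.6038] [-47.288  -34.8335  62.0295] y [-47.9515  49.767 ]
upslope top edge [27.7556  0.0524 37.6009] -> bottom corner [14.8341  0.0054 -0.2545] lower bottom corner [-60.8768   0.0054  25.5884]
upper lip y 2601 [-61.1984 -60.0625  59.294   60.5597] [28.6702  0.0963 12.0356]
fork top x,y [[  -9.9665 -129.4252   68.119 ]
 [  30.5317  -72.366    73.0875]] 72.0319155009601
deck [[ -85.8861 -136.6027   -3.8059]
 [  90.104   108.2742    3.7721]] 0.12498924027814794
```

Pivoting works, but the lower edge would just catch the lower lip, so I'll shift 4 mm up-slope and continue.

Emit:
jog_arm --commands '[{"gripper": 0.04, "dp": [-0.014, 0, 0], "turn": 0}, {"gripper": 0.04, "dp": [0, 0.009, 0], "turn": 0}, {"gripper": 0.04, "dp": [0, 0, 0], "turn": 0}, {"gripper": 0.04, "dp": [0.004, 0, 0], "turn": 0}, {"gripper": 0.04, "dp": [0.005, -0.004, 0], "turn": 0}, {"gripper": 0.04, "dp": [0.005, -0.005, 0], "turn": 0}, {"gripper": 0.04, "dp": [0.005, -0.005, 0], "turn": 0}, {"gripper": 0.04, "dp": [0.005, -0.004, 0], "turn": 0}, {"gripper": 0.04, "dp": [0, 0, 0], "turn": 0}]'

```text
time_s: 7.7
ee_pos: [0.6102, -0.0254, 0.1237]
ee_rot: [1.443, 1.566, 0.025]
force: [-5.3, -0.3, 10.2]
width: 0.689
```

```bash
python3 look.py w8.png
```

```text
t 7.75 pos [ 0.6103 -0.0254  0.1238] dp mm [0. 0. 0.] turn -0.2 F [-5.2254  0.0597 11.2669] w 0.684067237391213
carrier tilt vs deck deg: pitch 2.48711301535581 roll 0.034932305061896415 8273
rect ((-7.747091293334961, 1.1410446166992188), (98.80461120605469, 54.593971252441406), 89.74491882324219)
top-plane centre deck [ 3.1204  0.8679 40.4818] xrange -33.49134512678614 21.119739277358097 z at [21.1197 19.6877 38.6459] [-33.4913 -46.3218  41.3841] y [-47.5774  49.8949]
upslope top edge [20.5318  0.0247 39.768 ] -> bottom corner [18.7961  0.0004 -0.1943] lower bottom corner [-61.1286   0.0004   3.2773]
upper lip y 3240 [-61.5589 -60.0284  59.415   60.7683] [28.7237 -0.5955 12.0016]
fork top x,y [[ -10.2019 -128.3189   68.0946]
 [  30.3927  -72.0316   73.1018]] 72.04744532464125
deck [[ -85.782  -136.1436   -1.8748]
 [  84.5818  108.7933    3.8069]] 0.1590879598217131
```

Emit:
jog_arm --commands '[{"gripper": 0.04, "dp": [0.003, -0.001, 0], "turn": 0}, {"gripper": 0.04, "dp": [0, 0, 0], "turn": 0}, {"gripper": 0.075, "dp": [0, 0, 0], "turn": 0}, {"gripper": 0.075, "dp": [0, 0, 0], "turn": 0}, {"gripper": 0.075, "dp": [0, 0, 0], "turn": 0}, {"gripper": 0.075, "dp": [-0.02, 0, 0], "turn": 0}, {"gripper": 0.075, "dp": [-0.04, 0, 0], "turn": 0}, {"gripper": 0.075, "dp": [-0.05, 0, 0], "turn": 0}, {"gripper": 0.075, "dp": [-0.05, 0, 0], "turn": 0}, {"gripper": 0.0, "dp": [0, 0, 0], "turn": 0}, {"gripper": 0.0, "dp": [0, 0, 0], "turn": 0}]'

```text
time_s: 8.85
ee_pos: [0.6087, -0.0259, 0.2796]
ee_rot: [1.391, 1.567, -0.027]
force: [-0.4, 0.3, -0.0]
width: 0.551
```

```bash
python3 look.py w9.png; python3 - <<'E'
from h import *
img,d,W,i=cloud("top"); save(img,'top1.png'); L=(W-O)@RD*1000
m=(abs(L[...,2]-110)<8)&(abs(L[...,1]-75)<50)&(abs(L[...,0]-105)<40); q=L[m]; print('knob',len(q),np.median(q,0))
hs=cv2.cvtColor(img,cv2.COLOR_RGB2HSV)
m=(hs[...,0]>100)&(hs[...,0]<130)&(hs[...,1]>120)&(abs(L[...,0])<90)&(abs(L[...,1])<80)&(L[...,2]>10);q=L[m];print('carrier top',np.median(q,0),np.percentile(q,[1,99],axis=0))
E
```

```text
t 8.9 pos [ 0.6073 -0.026   0.2774] dp mm [0. 0. 0.] turn -0.2 F [-1.0177  0.5395 -0.3497] w 0.4670871251404563
carrier tilt vs deck deg: pitch 0.29436442188390716 roll 0.09611395458325873 2697
rect ((-19.9852352142334, 1.0367279052734375), (99.01881408691406, 79.312744140625), 89.72708892822266)
top-plane centre deck [-6.4183  0.3318 40.2023] xrange -59.60717695516452 19.928915165588236 z at [19.9289 12.9648 38.9776] [-59.6072 -33.9006  39.334 ] y [-47.8268  49.9129]
upslope top edge [18.8996  0.0674 40.0849] -> bottom corner [18.6941  0.0003  0.0855] lower bottom corner [-61.3049   0.0003   0.4965]
upper lip y 862 [-60.6735 -59.7534  59.0058  60.3332] [28.3524 -0.3888 12.1226]
fork top x,y [[ -10.7295 -129.369    68.1114]
 [  30.1041  -72.1825   73.7042]] 72.18933073481386
deck [[ -86.6514 -136.7795   -3.8024]
 [  90.3513  109.4672    3.7859]] 0.12590988900510486
knob 79 [108.283   78.32   108.5429]
carrier top [-19.4389  45.688   38.7659] [[-64.1741  29.7308  18.5011]
 [ 66.3823  58.5688 712.1685]]
```

View pics/w9.png

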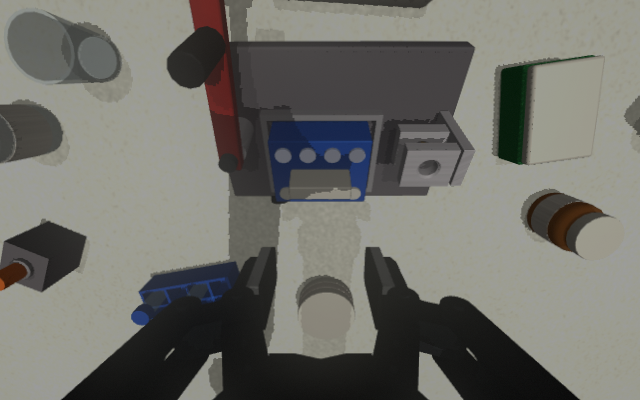

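The carrier is seated at (-20.5, 1) on the deck, tilted 0.3°, seen at (270–372, 122–200). Now the bar.

```bash
python3 - <<'E'
from h import *
s=arm.read_state(); M=R.from_euler('xyz',s['ee_rot']).as_matrix()
def P(t,d): return D(10+100*np.sin(t)+d*np.cos(t),85-100*np.cos(t)+d*np.sin(t),80)
p0=P(1.5,34); go(p0+[0,0,.08],99); go(p0,99); prev=p0
# ideal tool axes
M=np.c_[[0,0,-1],R.from_euler('z',YAW).apply([1,0,0]),R.from_euler('z',YAW).apply([0,-1,0])]
for t in np.arange(1.4,-.01,-.1):
    p=P(t,26); print(round(t,1),np.round(M.T@(p-prev)*1000,1)); prev=p
E
```

```text
t 8.95 pos [ 0.6065 -0.0261  0.2761] dp mm [ -20.5  114.7 -111.2] turn -0.2 F [-0.323   0.6393 -1.1201] w 0.3714955298883746
t 8.95 pos [ 0.6065 -0.0261  0.2761] dp mm [  59.5  114.9 -111.1] turn -0.2 F [-0.323   0.6393 -1.1201] w 0.3714955298883746
1.4 [-0.3  0.7 18.2]
1.3 [-0.1  0.3 10.3]
1.2 [ 0.3 -0.6 10.3]
1.1 [ 0.7 -1.6 10.2]
1.0 [ 1.1 -2.5 10. ]
0.9 [ 1.6 -3.4  9.6]
0.8 [ 2.  -4.2  9.2]
0.7 [ 2.3 -5.   8.7]
0.6 [ 2.7 -5.8  8.1]
0.5 [ 3.  -6.5  7.4]
0.4 [ 3.3 -7.1  6.7]
0.3 [ 3.6 -7.7  5.9]
0.2 [ 3.8 -8.2  5. ]
0.1 [ 4.  -8.6  4.1]
-0.0 [ 4.2 -8.9  3.1]
```

Emit:
jog_arm --commands '[{"gripper": 0, "dp": [-0.02, 0, -0.02], "turn": 0}, {"gripper": 0, "dp": [0, 0.023, -0.03], "turn": 0}, {"gripper": 0, "dp": [0, 0.023, -0.03], "turn": 0}, {"gripper": 0, "dp": [0, 0.023, -0.031], "turn": 0}, {"gripper": 0, "dp": [0, 0.023, 0], "turn": 0}, {"gripper": 0, "dp": [0, 0.023, 0], "turn": 0}, {"gripper": 0, "dp": [0, 0, 0], "turn": 0}, {"gripper": 0, "dp": [0.03, 0, 0], "turn": 0}, {"gripper": 0, "dp": [0.03, 0, 0], "turn": 0}, {"gripper": 0, "dp": [0.02, 0, 0], "turn": 0}, {"gripper": 0, "dp": [0, 0, 0], "turn": 0}]'

```text
time_s: 10.05
ee_pos: [0.6996, 0.0997, 0.211]
ee_rot: [-1.522, 1.558, -2.94]
force: [-0.8, -0.0, 0.7]
width: -0.005
```

```bash
python3 - <<'E'
from h import *
def P(t,d): return D(10+100*np.sin(t)+d*np.cos(t),85-100*np.cos(t)+d*np.sin(t),80)
go(P(1.5,34),99)
E
```

```text
t 10.05 pos [0.6996 0.0997 0.211 ] dp mm [-5.3  3.5 -1. ] turn -0.2 F [-0.7674 -0.0061  0.6699] w -0.00535174797212426
```

Emit:
jog_arm --commands '[{"gripper": 0, "dp": [-0.005, 0.004, 0.009], "turn": 0}, {"gripper": 0, "dp": [0, 0.001, 0.009], "turn": 0}, {"gripper": 0, "dp": [0, 0, 0.01], "turn": 0}, {"gripper": 0, "dp": [0, 0, 0.01], "turn": 0}, {"gripper": 0, "dp": [0.001, -0.002, 0.01], "turn": 0}, {"gripper": 0, "dp": [0.001, -0.002, 0.01], "turn": 0}, {"gripper": 0, "dp": [0.002, -0.003, 0.01], "turn": 0}, {"gripper": 0, "dp": [0.002, -0.004, 0.009], "turn": 0}, {"gripper": 0, "dp": [0.002, -0.005, 0.009], "turn": 0}, {"gripper": 0, "dp": [0.003, -0.006, 0.008], "turn": 0}, {"gripper": 0, "dp": [0, 0, 0], "turn": 0}]'

```text
time_s: 11.15
ee_pos: [0.7006, 0.002, 0.2108]
ee_rot: [-0.79, 1.567, -2.211]
force: [0.8, -0.2, 1.9]
width: -0.004
```

```bash
cat > bar.py <<'E'
from h import *
def P(t,d): return D(10+100*np.sin(t)+d*np.cos(t),85-100*np.cos(t)+d*np.sin(t),80)
go(P(.6,26),99); go(P(.05,24),99)
s=arm.read_state(); print('tcp deck',(s['ee_pos']-O)@RD*1000)
for cam in ('top','scene'):
    img,d,W,i=cloud(cam); L=(W-O)@RD*1000
    hs=cv2.cvtColor(img,cv2.COLOR_RGB2HSV)
    m=((hs[...,0]<6)|(hs[...,0]>174))&(hs[...,1]>140)&(L[...,2]>48)&(L[...,2]<66)&(L[...,0]>-25)&(L[...,0]<200)&(L[...,1]>-120)&(L[...,1]<110)
    q=L[m]
    if len(q)>20:
        v=q[:,:2]-[10,85]; far=np.linalg.norm(v,axis=1)>60; a=np.arctan2(v[far,0],-v[far,1]); print(cam,'bar angle',np.median(a),far.sum())
E
python3 bar.py
```

```text
t 11.15 pos [0.7006 0.002  0.2108] dp mm [ 4.8 -4.1 -3. ] turn -0.4 F [ 0.7977 -0.1634  1.8726] w -0.0037786189938768086
t 11.15 pos [0.7006 0.002  0.2108] dp mm [ 25.7 -48.2  28.1] turn -0.4 F [ 0.7977 -0.1634  1.8726] w -0.0037786189938768086
tcp deck [93.6624 14.1492 82.5982]
top bar angle 0.7629517020564308 26
scene bar angle 0.7534285587883748 375
```

Emit:
jog_arm --commands '[{"gripper": 0, "dp": [0.003, -0.007, 0.006], "turn": 0}, {"gripper": 0, "dp": [0.003, -0.007, 0.005], "turn": 0}, {"gripper": 0, "dp": [0.003, -0.007, 0.004], "turn": 0}, {"gripper": 0, "dp": [0.004, -0.008, 0.004], "turn": 0}, {"gripper": 0, "dp": [0.004, -0.008, 0.003], "turn": 0}, {"gripper": 0, "dp": [0.004, -0.008, 0.003], "turn": 0}, {"gripper": 0, "dp": [0.004, -0.008, 0.003], "turn": 0}, {"gripper": 0, "dp": [0, 0, 0], "turn": 0}]'

```text
time_s: 12.05
ee_pos: [0.6512, -0.0315, 0.186]
ee_rot: [-1.543, 1.566, -2.963]
force: [1.1, -0.5, -0.2]
width: 0.001
```

```bash
python3 bar.py
```

```text
t 12.05 pos [ 0.6512 -0.0315  0.186 ] dp mm [-20.3  49.7 -28.6] turn -0.3 F [ 1.0936 -0.5369 -0.2254] w 0.0012140418102226129
t 12.05 pos [ 0.6512 -0.0315  0.186 ] dp mm [0.6 5.6 2.5] turn -0.3 F [ 1.0936 -0.5369 -0.2254] w 0.0012140418102226129
tcp deck [ 34.1806 -11.1509  82.9308]
top bar angle 0.059986407370248795 92
scene bar angle 0.1214122521764883 248
```

Emit:
jog_arm --commands '[{"gripper": 0, "dp": [0.003, -0.006, 0.002], "turn": 0}, {"gripper": 0, "dp": [0.002, -0.004, 0.001], "turn": 0}, {"gripper": 0, "dp": [0.001, -0.003, 0], "turn": 0}, {"gripper": 0, "dp": [0.001, -0.002, 0], "turn": 0}, {"gripper": 0, "dp": [0, 0, 0], "turn": 0}]'

```text
time_s: 12.65
ee_pos: [0.6457, -0.0307, 0.1832]
ee_rot: [1.731, 1.554, 0.316]
force: [9.5, 4.8, 1.5]
width: -0.003
```

```bash
python3 bar.py
```

```text
t 12.65 pos [ 0.6457 -0.0307  0.1832] dp mm [-21.8  55.6 -26.8] turn -0.0 F [9.5444 4.7524 1.4565] w -0.002636418005449127
t 12.65 pos [ 0.6457 -0.0307  0.1832] dp mm [-2.  10.9  4.1] turn -0.0 F [9.5444 4.7524 1.4565] w -0.002636418005449127
tcp deck [28.1917 -9.5349 82.6749]
top bar angle -0.004240650729499557 78
scene bar angle 0.06322632438937875 211
```

Emit:
jog_arm --commands '[{"gripper": 0, "dp": [0.002, -0.004, 0], "turn": 0}, {"gripper": 0, "dp": [0, -0.002, 0], "turn": 0}, {"gripper": 0, "dp": [0, 0, 0], "turn": 0}]'

```text
time_s: 13.05
ee_pos: [0.6452, -0.0307, 0.1834]
ee_rot: [1.643, 1.541, 0.23]
force: [18.1, 5.1, -0.7]
width: 0.004
```

```bash
python3 bar.py; python3 - <<'E'
from h import *
img,d,W,i=cloud("top"); L=(W-O)@RD*1000
m=(hs:=cv2.cvtColor(img,cv2.COLOR_RGB2HSV))[...,1]>140
m&=((hs[...,0]<6)|(hs[...,0]>174))&(L[...,2]>48)&(L[...,2]<66)&(L[...,1]>-60)&(L[...,1]<80)&(abs(L[...,0]-10)<30)
q=L[m]; r=np.polyfit(q[:,1],q[:,0],1); print('bar axis slope rad',r[0],'x at y=-40',np.polyval(r,-40),np.polyval(r,60),len(q))
E
```

```text
t 13.05 pos [ 0.6452 -0.0307  0.1834] dp mm [-20.9  56.4 -26.6] turn 0.0 F [18.1362  5.0517 -0.7168] w 0.0038959954898288227
t 13.05 pos [ 0.6452 -0.0307  0.1834] dp mm [-1.6 11.4  4.3] turn 0.0 F [18.1362  5.0517 -0.7168] w 0.0038959954898288227
tcp deck [27.8213 -9.4075 83.0445]
top bar angle -0.0026550828368755914 75
scene bar angle 0.0664163418892484 214
bar axis slope rad 0.005873902286337841 x at y=-40 9.443023276908834 10.030413505542619 257
```

The bar is at its stop: 18 N gives no further motion, and the slope in the top view is about 0. On to the pin.

```bash
python3 - <<'E'
from h import *
s=arm.read_state(); go(s['ee_pos']+R.from_euler('z',YAW).apply([.03,0,.10]),99)
M=np.c_[[0,0,-1],R.from_euler('z',YAW).apply([1,0,0]),R.from_euler('z',YAW).apply([0,-1,0])]
a=s['ee_pos']+R.from_euler('z',YAW).apply([.03,0,.10]); print(M.T@(np.array([.413,.357,.22])-a)*1000)
E
```

```text
t 13.2 pos [ 0.6452 -0.0307  0.1834] dp mm [-99.1  33.   -0.2] turn 0.0 F [16.4246  5.2218  0.0504] w -0.0008947873804602914
[  63.395  -198.7045 -419.2716]
```

Emit:
jog_arm --commands '[{"gripper": 0, "dp": [0, 0.02, 0], "turn": 0}, {"gripper": 0, "dp": [-0.01, 0.013, 0], "turn": 0}, {"gripper": 0, "dp": [-0.045, 0, 0], "turn": 0}, {"gripper": 0, "dp": [-0.045, 0, 0], "turn": 0}, {"gripper": 0.0854, "dp": [0, -0.02, -0.042], "turn": 0}, {"gripper": 0.0854, "dp": [0, -0.02, -0.042], "turn": 0}, {"gripper": 0.0854, "dp": [0, -0.02, -0.042], "turn": 0}, {"gripper": 0.0854, "dp": [0, -0.02, -0.042], "turn": 0}, {"gripper": 0.0854, "dp": [0, -0.02, -0.042], "turn": 0}, {"gripper": 0.0854, "dp": [0, -0.02, -0.042], "turn": 0}, {"gripper": 0.0854, "dp": [0, -0.02, -0.042], "turn": 0}, {"gripper": 0.0854, "dp": [0.02, -0.02, -0.042], "turn": 0}, {"gripper": 0.0854, "dp": [0.02, -0.02, -0.042], "turn": 0}, {"gripper": 0.0854, "dp": [0.02, -0.02, -0.042], "turn": 0}, {"gripper": 0.0854, "dp": [0, 0, 0], "turn": 0}, {"gripper": 0.0854, "dp": [0, 0, 0], "turn": 0}]'

```text
time_s: 14.8
ee_pos: [0.4027, 0.3524, 0.2174]
ee_rot: [-0.986, 1.567, -2.399]
force: [-0.1, -0.2, 0.4]
width: 1.003
```

```bash
cat > pin.py <<'E'
import sys
from h import *
img,d,W,i=cloud("wrist"); save(img,sys.argv[1])
hs=cv2.cvtColor(img,cv2.COLOR_RGB2HSV)
m=(hs[...,0]<22)&(hs[...,0]>4)&(hs[...,1]>150)&(W[...,2]>.08)&(abs(W[...,0]-.413)<.05)&(abs(W[...,1]-.357)<.05)
q=W[m]; print('orange',len(q),np.percentile(q,[1,50,99],axis=0))
t=q[q[:,2]>.106]; print('pin top',len(t), cv2.minEnclosingCircle((t[:,:2]*1000).astype(np.float32)) if len(t)>4 else '')
c=t[:,:2].mean(0); go([*c,.082],99)
E
python3 pin.py w10.png
```

```text
orange 482 [[0.4038 0.3473 0.1075]
 [0.4141 0.3576 0.1094]
 [0.4242 0.3677 0.1111]]
pin top 481 ((413.9613037109375, 357.55511474609375), 11.325302124023438)
t 14.85 pos [0.4047 0.3512 0.218 ] dp mm [136.   10.4  -5.1] turn -0.2 F [ 0.7875 -0.2921  0.4677] w 0.9996024305852719
```

View pics/w10.png

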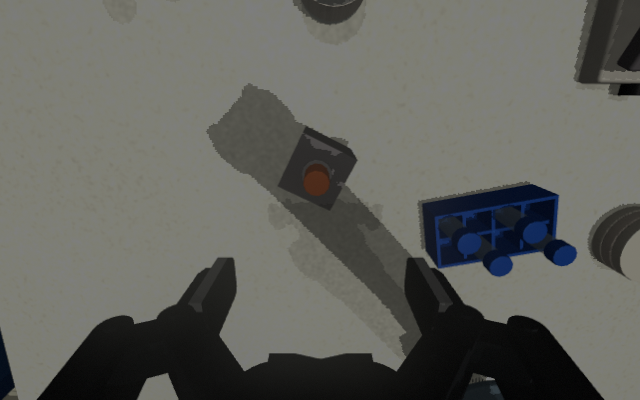

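The pin shows at (316,182), top at (0.414, 0.3576, 0.109), which is as expected. I'll grip it, lift partly, and use the hole rim to lean it by about 25°.

Emit:
jog_arm --commands '[{"gripper": 0.0854, "dp": [0.02, 0.01, -0.005], "turn": 0}, {"gripper": 0.0854, "dp": [0.04, 0, 0], "turn": 0}, {"gripper": 0.0854, "dp": [0.04, 0, 0], "turn": 0}, {"gripper": 0.0854, "dp": [0.025, 0, 0], "turn": 0}, {"gripper": 0.0854, "dp": [0.011, 0, 0], "turn": 0}, {"gripper": 0.0854, "dp": [0, 0, 0], "turn": 0}, {"gripper": 0.0854, "dp": [0, 0, 0], "turn": 0}]'

```text
time_s: 15.55
ee_pos: [0.416, 0.3587, 0.084]
ee_rot: [1.959, 1.568, 0.54]
force: [0.5, 0.0, 0.4]
width: 0.999
```

```bash
python3 -c "
from h import *
go([.414,.3576,.082],99)"
```

```text
t 15.55 pos [0.416  0.3587 0.084 ] dp mm [ 1.9 -2.1  0.8] turn -0.3 F [0.5372 0.0037 0.382 ] w 0.9990850907074046
```

Emit:
jog_arm --commands '[{"gripper": 0.0854, "dp": [0.001, -0.002, 0.001], "turn": 0}, {"gripper": 0.01, "dp": [0, 0, 0], "turn": 0}, {"gripper": 0.01, "dp": [0, 0, 0], "turn": 0}, {"gripper": 0.01, "dp": [0, 0, 0], "turn": 0}, {"gripper": 0.01, "dp": [0, 0, 0], "turn": 0}, {"gripper": 0.01, "dp": [0, 0, 0], "turn": 0}, {"gripper": 0.01, "dp": [0, 0, 0], "turn": 0}, {"gripper": 0.01, "dp": [-0.02, 0, 0], "turn": 0}, {"gripper": 0.01, "dp": [-0.028, 0, 0], "turn": 0}, {"gripper": 0.01, "dp": [0, 0, 0], "turn": 0}, {"gripper": 0.01, "dp": [0, 0, 0], "turn": 0}, {"gripper": 0.01, "dp": [0, -0.006, 0], "turn": 0}, {"gripper": 0.01, "dp": [0.001, -0.006, 0], "turn": 0}, {"gripper": 0.01, "dp": [0.001, -0.006, 0], "turn": 0}, {"gripper": 0.01, "dp": [0.002, -0.006, 0], "turn": 0}, {"gripper": 0.01, "dp": [0, 0, 0], "turn": 0}]'

```text
time_s: 17.15
ee_pos: [0.3931, 0.3543, 0.127]
ee_rot: [1.789, 1.561, 0.371]
force: [6.0, 0.7, 2.7]
width: 0.258
```

```bash
cat > pinax.py <<'E'
from h import *
# pin axis in tool/yaw frame from orange points (wrist): top-disc and visible side
s=arm.read_state(); go(s['ee_pos'],99,s); tcp=s['ee_pos']
def axis(cam):
    img,d,W,i=cloud(cam)
    if cam=='wrist': save(img,'wpin_%d.png'%int(s['time_s']*100))
    hs=cv2.cvtColor(img,cv2.COLOR_RGB2HSV)
    V=(W-tcp)@RZ*1000
    m=(hs[...,0]<22)&(hs[...,0]>4)&(hs[...,1]>140)&(np.linalg.norm(V,axis=-1)<80)
    print(cam,'orange',m.sum(), np.percentile(V[m],[2,50,98],axis=0).tolist() if m.sum()>5 else '')
    return img,V,hs
RZ=R.from_euler('z',YAW).as_matrix()
for cam in ('wrist','top','scene'):
    img,V,hs=axis(cam)
    # shaft & collar: grey points below the TCP within 25mm in y
    m=(abs(V[...,1])<20)&(V[...,2]<2)&(V[...,2]>-75)&(abs(V[...,0])<70)&((tcp[2]+V[...,2]/1000)>.078)&(hs[...,1]<90)
    q=V[m]
    if len(q)>15:
        r=np.polyfit(q[:,2],q[:,0],1); print(cam,'grey below',len(q),'slope deg(x per z)',np.degrees(np.arctan(r[0])),np.percentile(q,[2,50,98],axis=0).tolist())
E
python3 pinax.py
```

```text
t 17.15 pos [0.3931 0.3543 0.127 ] dp mm [0. 0. 0.] turn -0.2 F [5.98   0.7034 2.7001] w 0.2584175180223574
wrist orange 3001 [[-7.418002119504058, -10.58992833737427, 1.4166951170454523], [9.944794783604193, -0.1467743575610868, 25.98546610874941], [16.97825963184617, 9.95486418182392, 29.84792807396025]]
wrist grey below 1154 slope deg(x per z) -4.380481562310073 [[7.518828360555277, -13.854703411995121, -47.35833703824299], [18.069279554017015, -0.7081996181143158, -4.3383164739543005], [22.2067065433221, 12.92268689752361, -0.42220755281552746]]
top orange 1 
scene orange 85 [[-3.7073089545836027, -17.02267370695335, 4.985455217475385], [12.574480634776522, -1.2820316889492214, 24.068951023960892], [18.668710631307487, 10.931752680179953, 49.590445355956774]]
scene grey below 75 slope deg(x per z) -5.651635531496188 [[8.429054106465053, -13.648199646647534, -47.143418503493415], [18.81035311808987, -3.159160461191942, -19.47716569506641], [24.35529717862621, 12.681515102930993, -1.1735045098136432]]
```

```bash
cat > pinax.py <<'E'
from h import *
s=arm.read_state(); go(s['ee_pos'],99,s); tcp=s['ee_pos']
RZ=R.from_euler('z',YAW).as_matrix()
img,d,W,i=cloud('wrist'); save(img,'wpin_%d.png'%int(s['time_s']*100))
hs=cv2.cvtColor(img,cv2.COLOR_RGB2HSV); V=(W-tcp)@RZ*1000
m=(hs[...,0]<22)&(hs[...,0]>4)&(hs[...,1]>140)&(np.linalg.norm(V,axis=-1)<60)&(V[...,2]>8)
p=V[m]; rng=np.random.default_rng(0); best=0
for _ in range(600):
    a,b,c=p[rng.choice(len(p),3,False)]; n=np.cross(b-a,c-a); n/=np.linalg.norm(n)+1e-9; n*=np.sign(n[2])
    if n[2]<.75: continue
    k=(abs((p-a)@n)<.7).sum()
    if k>best: best,bn,ba=k,n,a
q=p[abs((p-ba)@bn)<.7]; n=np.linalg.svd(q-q.mean(0))[2][2]; n*=np.sign(n[2])
(cx,cy),r=cv2.minEnclosingCircle(np.c_[(q-q.mean(0))@np.cross([0,1,0],n),q[:,1]].astype(np.float32))
print('top disc',len(q),'lean to robot deg',np.degrees(np.arctan2(-n[0],n[2])),'side',np.degrees(np.arctan2(n[1],n[2])),'r',r)
e1=np.cross([0,1,0],n); e1/=np.linalg.norm(e1)
top=q.mean(0)+cx*e1; top[1]=cy
print('top centre rel TCP',top,'collar underside rel TCP',top-38*n,'tip',top-100*n)
E
python3 pinax.py
```

```text
t 17.3 pos [0.3932 0.3543 0.127 ] dp mm [0. 0. 0.] turn -0.3 F [6.4292 0.5337 3.7545] w 0.25954781767897656
top disc 1132 lean to robot deg 10.972437677424928 side 0.12928014519889122 r 11.565122604370117
top centre rel TCP [ 1.2187 -0.4361 27.818 ] collar underside rel TCP [ 8.4515 -0.5202 -9.4872] tip [ 20.2523  -0.6576 -70.3537]
```

Emit:
jog_arm --commands '[{"gripper": 0.01, "dp": [0.002, -0.005, 0], "turn": 0}, {"gripper": 0.01, "dp": [0.002, -0.005, 0], "turn": 0}, {"gripper": 0.01, "dp": [0, 0, 0], "turn": 0}]'

```text
time_s: 17.65
ee_pos: [0.3841, 0.3533, 0.1236]
ee_rot: [1.831, 1.56, 0.413]
force: [6.5, 0.3, 4.4]
width: 0.259
```

```bash
python3 pinax.py
```

```text
t 17.65 pos [0.3841 0.3533 0.1236] dp mm [0. 0. 0.] turn -0.3 F [6.4857 0.2515 4.4225] w 0.2587820098996936
top disc 1055 lean to robot deg 18.014152958384276 side 0.004744011109290083 r 11.478028297424316
top centre rel TCP [ 1.2659 -0.3806 28.3715] collar underside rel TCP [13.0174 -0.3835 -7.7657] tip [ 32.191   -0.3884 -66.7265]
```

Emit:
jog_arm --commands '[{"gripper": 0.01, "dp": [0.002, -0.005, 0], "turn": 0}, {"gripper": 0.01, "dp": [0.002, -0.005, 0], "turn": 0}, {"gripper": 0.01, "dp": [0, 0, 0], "turn": 0}, {"gripper": 0.01, "dp": [0, 0, 0], "turn": 0}]'

```text
time_s: 18.1
ee_pos: [0.3728, 0.3518, 0.1192]
ee_rot: [1.908, 1.563, 0.49]
force: [5.8, 0.7, 5.4]
width: 0.262
```

```bash
python3 pinax.py
```

```text
t 18.1 pos [0.3728 0.3518 0.1192] dp mm [0. 0. 0.] turn -0.3 F [5.7892 0.7331 5.4444] w 0.2621561129656104
top disc 855 lean to robot deg 25.29528810189139 side -0.5496944607296618 r 11.414709091186523
top centre rel TCP [ 1.4847 -0.4895 29.0289] collar underside rel TCP [17.7209 -0.1599 -5.3262] tip [ 44.2115   0.3779 -61.3794]
```

Emit:
jog_arm --commands '[{"gripper": 0.01, "dp": [-0.018, -0.008, 0], "turn": 0}, {"gripper": 0.01, "dp": [-0.018, -0.008, 0], "turn": 0}, {"gripper": 0.01, "dp": [-0.045, 0, 0], "turn": 0}, {"gripper": 0.01, "dp": [-0.05, 0, 0], "turn": 0}, {"gripper": 0.01, "dp": [-0.05, 0, 0], "turn": 0}, {"gripper": 0.01, "dp": [0, 0, 0], "turn": 0}, {"gripper": 0.01, "dp": [0, 0, 0], "turn": 0}]'

```text
time_s: 18.85
ee_pos: [0.3523, 0.348, 0.2983]
ee_rot: [-1.116, 1.57, -2.533]
force: [-0.4, -0.2, -1.6]
width: 0.263
```

```bash
python3 pinax.py; python3 -c "
from h import *
RZ=R.from_euler('z',YAW).as_matrix()
p=D(10,-95,149)-RZ@np.array([.0177,-.0003,-.0053]); go(p,99); go([p[0],p[1],.30],99)"
```

```text
t 18.85 pos [0.3523 0.348  0.2983] dp mm [0. 0. 0.] turn -0.2 F [-0.4097 -0.162  -1.5991] w 0.2634233019142584
top disc 951 lean to robot deg 22.473683645472153 side 0.056156718757585614 r 11.36351203918457
top centre rel TCP [ 2.0638 -0.1364 29.1205] collar underside rel TCP [16.5897 -0.1708 -5.9936] tip [ 40.2897  -0.227  -63.285 ]
t 18.9 pos [0.3517 0.347  0.2966] dp mm [ 56.2 171.1 503.5] turn -0.2 F [ 0.0644 -0.2995 -2.876 ] w 0.25809517475439925
t 18.9 pos [0.3517 0.347  0.2966] dp mm [ -2.8 170.8 503.6] turn -0.2 F [ 0.0644 -0.2995 -2.876 ] w 0.25809517475439925
```

Emit:
jog_arm --commands '[{"gripper": 0.01, "dp": [0, 0, 0.036], "turn": 0}, {"gripper": 0.01, "dp": [0, 0.014, 0.036], "turn": 0}, {"gripper": 0.01, "dp": [0, 0.014, 0.036], "turn": 0}, {"gripper": 0.01, "dp": [0, 0.014, 0.036], "turn": 0}, {"gripper": 0.01, "dp": [0, 0.014, 0.036], "turn": 0}, {"gripper": 0.01, "dp": [0, 0.014, 0.036], "turn": 0}, {"gripper": 0.01, "dp": [0, 0.014, 0.036], "turn": 0}, {"gripper": 0.01, "dp": [0, 0.014, 0.036], "turn": 0}, {"gripper": 0.01, "dp": [0, 0.014, 0.036], "turn": 0}, {"gripper": 0.01, "dp": [0, 0.014, 0.036], "turn": 0}, {"gripper": 0.01, "dp": [0, 0.014, 0.036], "turn": 0}, {"gripper": 0.01, "dp": [0, 0.014, 0.036], "turn": 0}, {"gripper": 0.01, "dp": [0, 0.014, 0.036], "turn": 0}, {"gripper": 0.01, "dp": [0.02, 0.017, 0.036], "turn": 0}, {"gripper": 0.01, "dp": [0.02, 0, 0], "turn": 0}, {"gripper": 0.01, "dp": [0, 0, 0], "turn": 0}, {"gripper": 0.01, "dp": [0, 0, 0], "turn": 0}]'

```text
time_s: 20.6
ee_pos: [0.6108, -0.1201, 0.2553]
ee_rot: [-2.052, 1.564, 2.816]
force: [0.2, -0.1, -1.2]
width: 0.262
```

```bash
cat > ins.py <<'E'
from h import *
exec(open('pinax.py').read())
RZ=R.from_euler('z',YAW).as_matrix()
L=lambda v:((tcp+RZ@(v/1000))-O)@RD*1000
print('pin origin deck',L(top-38*n),'tip deck',L(top-100*n))
LL=(W-O)@RD*1000
m=(hs[...,1]<80)&(abs(LL[...,2]-72)<2.5)&(abs(LL[...,0]-10)<30)&(LL[...,1]>-118.5)&(LL[...,1]<-60); f=LL[m]
if len(f)>50: print('fork',len(f),np.percentile(f,[1,99],axis=0),np.median(f[:,2]))
p=D(10,-95,72+62+3)-RZ@((top-38*n)/1000); go(p,99)
E
python3 ins.py; ls -t pics | head -1
```

```text
t 20.6 pos [ 0.6108 -0.1201  0.2553] dp mm [0. 0. 0.] turn -0.1 F [ 0.2368 -0.1221 -1.2372] w 0.26190901852648624
top disc 923 lean to robot deg 21.996288941924714 side 0.2578022891895572 r 11.162400245666504
top centre rel TCP [ 2.2988  0.0084 29.04  ] collar underside rel TCP [16.5315 -0.1502 -6.1936] tip [ 39.7531  -0.4088 -63.68  ]
pin origin deck [ 27.147  -92.5323 155.8328] tip deck [ 23.8981 -92.791   93.9185]
fork 1850 [[  -9.3404 -117.6971   69.7853]
 [  29.9738  -73.5099   73.4842]] 72.29395802792573
t 20.65 pos [ 0.612  -0.1198  0.2572] dp mm [26.2 -8.7  2.7] turn -0.1 F [-0.3075  0.4911 -0.3826] w 0.2622326811969691
wpin_2060.png
```

Emit:
jog_arm --commands '[{"gripper": 0.01, "dp": [0.006, -0.0126, 0.0022], "turn": 0}, {"gripper": 0.01, "dp": [0.008, 0.0037, 0], "turn": 0}, {"gripper": 0.01, "dp": [0.006, 0.0028, 0], "turn": 0}, {"gripper": 0.01, "dp": [0, 0, 0], "turn": 0}, {"gripper": 0.01, "dp": [0, 0, 0], "turn": 0}]'

```text
time_s: 21.15
ee_pos: [0.6076, -0.1242, 0.2386]
ee_rot: [2.688, 1.57, 1.272]
force: [-0.2, 0.6, -1.4]
width: 0.258
```

```bash
python3 ins.py; ls -t pics | head -1
```

```text
t 21.15 pos [ 0.6076 -0.1242  0.2386] dp mm [0. 0. 0.] turn -0.2 F [-0.198   0.6225 -1.3888] w 0.25764926824380924
top disc 928 lean to robot deg 23.784888100544567 side -0.03492360558336658 r 11.356788635253906
top centre rel TCP [ 1.772  -0.0808 28.9562] collar underside rel TCP [17.0975 -0.0596 -5.8163] tip [ 42.1023  -0.025  -62.5504]
pin origin deck [ 17.3584 -95.9882 142.4525] tip deck [ 16.0436 -95.9536  80.4664]
fork 2207 [[  -9.7509 -117.7055   69.8223]
 [  29.9789  -73.454    73.5937]] 72.2512845656626
t 21.2 pos [ 0.6077 -0.1244  0.2389] dp mm [ 8.3 -4.4 -1.2] turn -0.2 F [-0.307   0.4712 -1.3634] w 0.25643118737712217
wpin_2115.png
```

```bash
python3 - <<'E'
from h import *
im=cv2.imread('pics/wpin_2115.png')[:,:,::-1]; save(cv2.resize(im[80:360,180:500],None,fx=2.1,fy=2.1,interpolation=cv2.INTER_CUBIC),'c2.png')
E
```

```text
(no output)
```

View pics/c2.png

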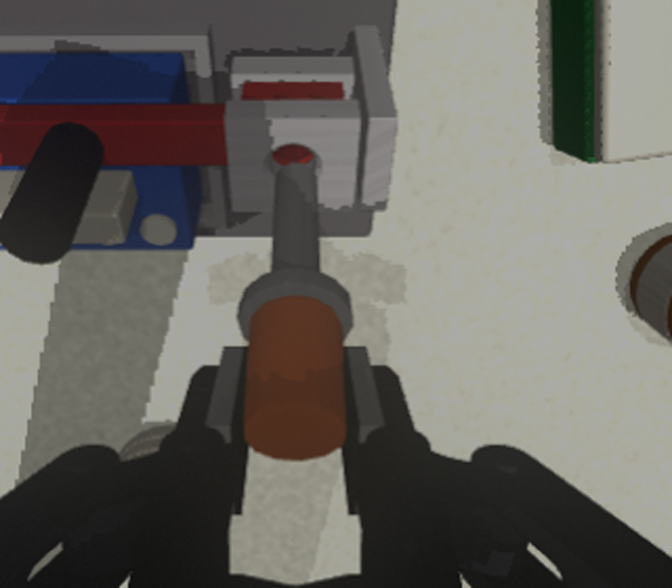

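The pin's point (crop 293,165) is laterally on the fork hole (293,158). I'm fitting the shaft line to find where the tip is in x and z.

```bash
cat > shaft.py <<'E'
from h import *
import scipy.optimize as so
s=arm.read_state(); img,d,W,i=cloud('wrist'); L=(W-O)@RD*1000
cam=(np.linalg.inv(np.array(i['camera_from_world']))[:3,3]-O)@RD*1000
hs=cv2.cvtColor(img,cv2.COLOR_RGB2HSV)
tcp=(s['ee_pos']-O)@RD*1000
m=(hs[...,1]<90)&(abs(L[...,1]-tcp[1])<8)&(L[...,2]>77)&(L[...,2]<tcp[2]-6)&(abs(L[...,0]-tcp[0]-14)<26); q=L[m]
# cylinder r=7: points (x0+a*(z-100), y0+b*(z-100)) ; leave tip cone out
q=q[q[:,2]>q[:,2].min()+7]
def f(p):
    ax=np.array([p[1],p[3],1]); ax/=np.linalg.norm(ax); v=q-[p[0],p[2],100]
    return np.linalg.norm(np.cross(v,ax),axis=1)-7
r=so.least_squares(f,[tcp[0]+14,0,tcp[1],0],loss='soft_l1'); p=r.x
print('n',len(q),'rms',np.sqrt(np.mean(r.fun**2)),'tcp deck',tcp,'z range',q[:,2].min(),q[:,2].max())
print('axis at z=72: x',p[0]-28*p[1],'y',p[2]-28*p[3],'lean err deg',np.degrees(np.arctan(p[1])),np.degrees(np.arctan(p[3])))
a=(hs[...,1]<90)&(abs(L[...,1]-tcp[1])<8)&(L[...,2]>74.5)&(abs(L[...,0]-(p[0]-28*p[1]))<9); print('lowest shaft z',np.percentile(L[a][:,2],[0,1,5]) if a.sum() else '')
go(s['ee_pos'],99,s)
E
python3 shaft.py
```

```text
n 1365 rms 2.5466906850127664 tcp deck [  4.4813 -96.1627 155.1671] z range 92.05771607379985 149.16194611274386
axis at z=72: x 3.045035005037189 y -97.31651296238269 lean err deg 23.71975156187624 0.8717746995575656
lowest shaft z [180.1851 180.1933 180.2226]
t 21.2 pos [ 0.6077 -0.1244  0.2389] dp mm [0. 0. 0.] turn -0.2 F [-0.307   0.4712 -1.3634] w 0.25643118737712217
```

```bash
sed -i 's/^m=(hs.*; q=L\[m\]$/m=np.zeros(d.shape,bool); m[166:203,311:332]=1; m\&=(hs[...,1]<90)\&np.isfinite(L[...,0]); q=L[m]; med=np.median(q,0); q=q[np.linalg.norm(q-med,axis=1)<40]/; s/^q=q\[q\[:,2\]>q.*$//' shaft.py; python3 shaft.py
```

```text
n 776 rms 0.3401273367935976 tcp deck [  4.4785 -96.3792 155.2776] z range 87.92589979925005 131.3706606113596
axis at z=72: x 14.759310372903203 y -97.30020386132357 lean err deg 1.164172252164651 0.3700077521358474
lowest shaft z [81.4732 87.4271 89.9996]
t 21.25 pos [ 0.6077 -0.1247  0.239 ] dp mm [0. 0. 0.] turn -0.2 F [ 0.1979 -0.616  -0.7539] w 0.25811340207702405
```

Emit:
jog_arm --commands '[{"gripper": 0.01, "dp": [0.002, -0.0044, -0.0017], "turn": 0}, {"gripper": 0.01, "dp": [0, 0, 0], "turn": 0}, {"gripper": 0.01, "dp": [0, 0, 0], "turn": 0}]'

```text
time_s: 21.6
ee_pos: [0.6023, -0.124, 0.2366]
ee_rot: [-1.485, 1.571, -2.903]
force: [-0.5, 0.8, -0.6]
width: 0.264
```

```bash
python3 shaft.py; python3 - <<'E'
from h import *
img,d,W,i=cloud('wrist'); L=(W-O)@RD*1000; hs=cv2.cvtColor(img,cv2.COLOR_RGB2HSV)
m=(hs[...,1]<80)&(abs(L[...,2]-72)<1.5)&(abs(L[...,0]-10)<30)&(L[...,1]>-130)&(L[...,1]<-60)
q=L[m]; q=q[np.isfinite(q[:,0])]; print('fork left edge',np.percentile(q[:,1],[.3,1,99,99.7]),'x',np.percentile(q[:,0],[.3,1,99,99.7]))
# hole: red pixels seen through it
r=((hs[...,0]<6)|(hs[...,0]>174))&(hs[...,1]>100)&(L[...,0]<22)&(L[...,0]>-15)&(L[...,1]<-80)&(L[...,1]>-115)&(L[...,2]>40)&(L[...,2]<62); v,u=np.where(r); print('hole red px',len(u),u.min() if len(u) else'',u.max() if len(u) else'',v.min() if len(u) else '',np.percentile(L[r],[1,99],axis=0) if len(u) else '')
save(img,'w12.png')
E
```

```text
n 773 rms 0.3474691306855771 tcp deck [ -1.2387 -94.8576 155.3325] z range 88.4097014997482 131.41458060855317
axis at z=72: x 8.979442180914772 y -95.78794595535553 lean err deg 1.2042011546948108 0.40029149517164736
lowest shaft z [82.8353 87.3381 89.6791]
t 21.6 pos [ 0.6023 -0.124   0.2366] dp mm [0. 0. 0.] turn -0.2 F [-0.5008  0.7856 -0.6243] w 0.26379544768973767
fork left edge [-129.6203 -129.2347  -73.4811  -73.2601] x [-10.1449  -9.7538  29.9103  30.1764]
hole red px 162 311 329 142 [[  -0.4162 -102.1501   45.6099]
 [   4.9168  -88.253    60.1978]]
```

Emit:
jog_arm --commands '[{"gripper": 0.01, "dp": [0.004, 0.003, -0.0003], "turn": 0}, {"gripper": 0.01, "dp": [0.0045, 0.0021, 0], "turn": 0}, {"gripper": 0.01, "dp": [0.0045, 0.0021, 0], "turn": 0}, {"gripper": 0.01, "dp": [0.0045, 0.0021, 0], "turn": 0}, {"gripper": 0.01, "dp": [0, 0, 0], "turn": 0}]'

```text
time_s: 22.2
ee_pos: [0.6113, -0.1219, 0.2178]
ee_rot: [-2.002, 1.569, 2.864]
force: [0.1, 0.2, -0.9]
width: 0.26
```

```bash
python3 shaft.py; python3 ins.py
```

```text
n 775 rms 0.36220686143581404 tcp deck [ -0.8785 -94.2605 134.336 ] z range 66.42484169366493 110.00838472611915
axis at z=72: x 9.692527330438079 y -94.97958204653568 lean err deg 1.2562404226322268 0.34811542551604585
lowest shaft z [74.5122 75.0493 77.2416]
t 22.2 pos [ 0.6113 -0.1219  0.2178] dp mm [0. 0. 0.] turn -0.2 F [ 0.1184  0.206  -0.9363] w 0.25981642837954094
t 22.25 pos [ 0.6115 -0.122   0.2183] dp mm [0. 0. 0.] turn -0.2 F [ 0.3836 -0.8554 -1.8376] w 0.2605832748689937
top disc 923 lean to robot deg 22.43631908202075 side 0.6494786533581299 r 11.533705711364746
top centre rel TCP [ 2.2054 -0.0187 29.0919] collar underside rel TCP [16.7076 -0.4169 -6.0298] tip [ 40.3689  -1.0665 -63.3335]
pin origin deck [ 12.0239 -94.791  122.2478] tip deck [  9.2508 -95.4406  60.3132]
fork 2689 [[  -9.9764 -117.6264   69.8215]
 [  30.0187  -73.4078   73.68  ]] 72.24824484297837
t 22.3 pos [ 0.6117 -0.1222  0.2187] dp mm [-12.   -8.3   0.1] turn -0.2 F [-0.6658  0.1362 -0.833 ] w 0.25784049002598985
```

Emit:
jog_arm --commands '[{"gripper": 0.01, "dp": [0.0045, 0.002, 0], "turn": 0}, {"gripper": 0.01, "dp": [0.0045, 0.002, 0], "turn": 0}, {"gripper": 0.01, "dp": [0.0045, 0.002, 0], "turn": 0}, {"gripper": 0.01, "dp": [0.0045, 0.002, 0], "turn": 0}, {"gripper": 0.01, "dp": [0.0045, 0.002, 0], "turn": 0}, {"gripper": 0.01, "dp": [0, 0, 0], "turn": 0}]'

```text
time_s: 22.9
ee_pos: [0.6213, -0.1204, 0.1955]
ee_rot: [-1.993, 1.569, 2.873]
force: [-0.1, 0.0, -1.7]
width: 0.261
```

```bash
python3 ins.py
```

```text
t 22.9 pos [ 0.6213 -0.1204  0.1955] dp mm [0. 0. 0.] turn -0.2 F [-0.0975  0.045  -1.6724] w 0.2609569306113187
top disc 917 lean to robot deg 23.343657416399115 side -0.2821748170074963 r 11.384092330932617
top centre rel TCP [ 1.965  -0.3751 29.0232] collar underside rel TCP [17.0222 -0.2033 -5.8659] tip [ 41.5891   0.0771 -62.7903]
pin origin deck [ 11.826  -94.5582  97.4038] tip deck [ 10.0339 -94.2779  35.4303]
fork 2943 [[  -9.3413 -117.715    69.7461]
 [  30.0591  -73.3725   73.6859]] 72.20591783390574
t 22.95 pos [ 0.6214 -0.1205  0.196 ] dp mm [-34.6 -18.5   0.4] turn -0.2 F [-0.3132  0.5085 -1.2619] w 0.2613126823471694
```

Emit:
jog_arm --commands '[{"gripper": 0.01, "dp": [0.0045, 0.0019, 0], "turn": 0}, {"gripper": 0.01, "dp": [0.0045, 0.0019, 0], "turn": 0}, {"gripper": 0.01, "dp": [0.0045, 0.002, 0], "turn": 0}, {"gripper": 0.01, "dp": [0.0045, 0.002, 0], "turn": 0}, {"gripper": 0.01, "dp": [0.0027, 0.0012, 0], "turn": 0}, {"gripper": 0.01, "dp": [0.0027, 0.0012, 0], "turn": 0}, {"gripper": 0.01, "dp": [0, 0, 0], "turn": 0}]'

```text
time_s: 23.65
ee_pos: [0.6313, -0.1181, 0.1727]
ee_rot: [-2.422, 1.569, 2.444]
force: [-1.9, 1.8, 1.5]
width: 0.258
```

```bash
python3 ins.py
```

```text
t 23.65 pos [ 0.6313 -0.1181  0.1727] dp mm [0. 0. 0.] turn -0.2 F [-1.8948  1.8319  1.492 ] w 0.2579090323931547
top disc 944 lean to robot deg 22.57780044149674 side 0.14883488142027507 r 11.368599891662598
top centre rel TCP [ 1.9425 -0.1407 29.0422] collar underside rel TCP [16.5321 -0.2318 -6.0453] tip [ 40.3361  -0.3806 -63.2934]
pin origin deck [ 10.8746 -93.8649  72.4572] tip deck [  8.2543 -94.0136  10.5128]
fork 2360 [[  -6.7223 -117.683    69.7203]
 [  30.277   -73.2667   74.2538]] 72.26723868598543
t 23.7 pos [ 0.6313 -0.1182  0.1727] dp mm [-58.1 -28.1   1.1] turn -0.2 F [-2.9874  2.0269  0.3299] w 0.26401316072947023
```

Emit:
jog_arm --commands '[{"gripper": 0.01, "dp": [0.0027, 0.0012, 0], "turn": 0}, {"gripper": 0.01, "dp": [0.0027, 0.0012, 0], "turn": 0}, {"gripper": 0.01, "dp": [0, 0, 0], "turn": 0}]'

```text
time_s: 24.0
ee_pos: [0.6313, -0.1182, 0.1724]
ee_rot: [-1.759, 1.564, 3.107]
force: [-16.8, 3.1, 22.4]
width: 0.26
```

```bash
python3 ins.py
```

```text
t 24.0 pos [ 0.6313 -0.1182  0.1724] dp mm [0. 0. 0.] turn -0.2 F [-16.7972   3.1159  22.3941] w 0.259666166974853
top disc 923 lean to robot deg 23.35962105845963 side -0.23436448777556199 r 11.293895721435547
top centre rel TCP [ 1.6055 -0.1508 29.006 ] collar underside rel TCP [16.6724 -0.0081 -5.8791] tip [ 41.2553   0.2247 -62.7968]
pin origin deck [ 10.9882 -93.7197  72.2928] tip deck [  9.2134 -93.4869  10.3186]
fork 2355 [[  -6.7935 -117.6837   69.663 ]
 [  30.3215  -73.2171   74.2195]] 72.25299349033752
t 24.05 pos [ 0.6313 -0.1182  0.1724] dp mm [-58.  -28.6   1.3] turn -0.2 F [-16.9215   3.2492  22.5335] w 0.25738280437332933
```

Pushing with 28 N gives no further motion, and the collar measures z 72.3 against the fork's 72.25. I'm relaxing the push, releasing and backing out.

Emit:
jog_arm --commands '[{"gripper": 0.01, "dp": [-0.0045, -0.002, 0], "turn": 0}, {"gripper": 0.01, "dp": [0, 0, 0], "turn": 0}, {"gripper": 0.045, "dp": [0, 0, 0], "turn": 0}, {"gripper": 0.045, "dp": [0, 0, 0], "turn": 0}, {"gripper": 0.045, "dp": [0, 0, 0], "turn": 0}, {"gripper": 0.045, "dp": [-0.009, -0.0042, 0], "turn": 0}, {"gripper": 0.045, "dp": [-0.018, -0.0084, 0], "turn": 0}, {"gripper": 0.045, "dp": [-0.04, -0.01, 0], "turn": 0}, {"gripper": 0.045, "dp": [-0.04, -0.01, 0], "turn": 0}, {"gripper": 0.0, "dp": [0, 0, 0], "turn": 0}, {"gripper": 0.0, "dp": [0, 0, 0], "turn": 0}]'

```text
time_s: 25.15
ee_pos: [0.601, -0.1247, 0.282]
ee_rot: [1.155, 1.566, -0.264]
force: [-1.2, -0.7, -0.6]
width: 0.195
```

```bash
cat > fin.py <<'E'
import sys
from h import *
img,d,W,i=cloud('wrist'); save(img,sys.argv[1]); L=(W-O)@RD*1000; hs=cv2.cvtColor(img,cv2.COLOR_RGB2HSV)
m=(hs[...,0]<22)&(hs[...,0]>4)&(hs[...,1]>140)&(abs(L[...,0]-10)<40)&(abs(L[...,1]+95)<40)
q=L[m]; t=q[q[:,2]>q[:,2].max()-2.5]; n=np.linalg.svd(t-t.mean(0))[2][2]; n*=np.sign(n[2])
c,r=cv2.minEnclosingCircle(t[:,:2].astype(np.float32)); print('pin top',len(t),c,r,'z',np.median(t[:,2]),'(110 seated) lean rad',np.arccos(n[2]))
m=(hs[...,1]<80)&(abs(L[...,2]-72)<2)&(abs(L[...,0]-10)<18)&(L[...,1]>-116)&(L[...,1]<-76); print('fork z',np.median(L[m][:,2]))
m=(hs[...,0]>100)&(hs[...,0]<130)&(hs[...,1]>120)&(abs(L[...,2]-40)<4)&(abs(L[...,0])<70)&(abs(L[...,1])<60); q=L[m]
n=np.linalg.svd(q-q.mean(0))[2][2]; print('carrier top z',np.median(q[:,2]),'tilt',np.arccos(abs(n[2])),np.percentile(q,[.5,99.5],axis=0))
m=((hs[...,0]<6)|(hs[...,0]>174))&(hs[...,1]>140)&(abs(L[...,2]-58)<2)&(abs(L[...,0]-10)<30)&(L[...,1]>-70)&(L[...,1]<75); q=L[m]
if len(q)>50:
    # edges by y-bin
    b=[(y,*np.percentile(q[abs(q[:,1]-y)<5][:,0],[2,98])) for y in range(-60,70,20) if (abs(q[:,1]-y)<5).sum()>20]; print('bar edges',np.round(b,1).tolist())
s=arm.read_state(); go(s['ee_pos'],99,s)
E
python3 fin.py w13.png
```

```text
pin top 498 (11.97879409790039, -94.61640930175781) 11.452735900878906 z 110.59160724557157 (110 seated) lean rad 0.018148210818673023
fork z 72.32063736599756
carrier top z 40.03962194874976 tilt 0.02448171467122097 [[-59.0521 -48.4278  36.1217]
 [ 19.3805  50.072   41.6127]]
bar edges [[-60.0, 1.7, 19.5], [-40.0, 2.0, 19.7], [-20.0, 15.4, 20.3], [0.0, 2.9, 19.6], [20.0, 2.4, 20.0], [40.0, 2.3, 19.9], [60.0, 1.2, 20.1]]
t 25.2 pos [ 0.6    -0.1243  0.28  ] dp mm [0. 0. 0.] turn -0.3 F [-0.7475  0.0451 -0.7273] w 0.11002433590856801
```

View pics/w13.png

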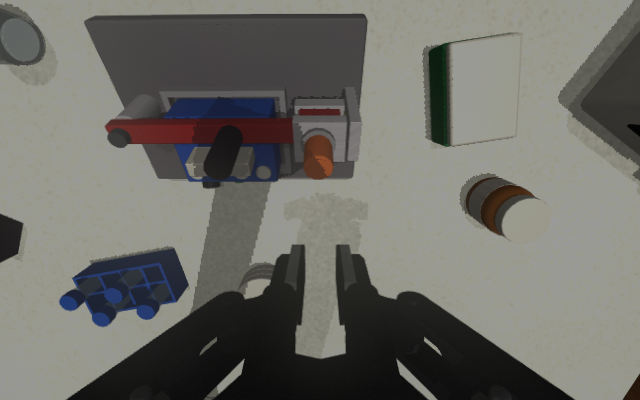

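The picture shows the pin upright in the fork at (318,155), the bar straight across the carrier, and the gripper clear. The collar is flush to within about 0.3 mm, so I'm handing in.

```bash
python3 -c "
from h import *
print(arm.finish_job())"
```

```text
the job is handed in; nothing more can be done
None
```

The job is handed in at about 25 s of the 72 s allowed. The carrier is in the pocket, the bar is closed over it, and the pin is pushed home. `finish_job` gives no verdict, so the results below are my own last camera and force readings.

| Item | Last reading | Required |
|---|---|---|
| Carrier position (deck) | about (-20, 1), underside at z ≈ 0 | x -29 to -11, y ±9, z ±4 mm |
| Carrier tilt | 0.3° (0.005 rad) when placed; a looser final fit gave 0.024 rad | below 0.06 rad |
| Bar | top-view slope 0.006 rad or less; final view edges straight; pushed to 18 N with no further motion | below 0.03 rad |
| Pin collar | about 0.3 mm above the fork, after a 28 N push that no longer moved it | within 2.5 mm |
| Pin lean | about 0.02 rad | below 0.08 rad |
| Pin axis | within about 2 mm of the hole | within 4 mm |

- **Method:** The tool could only point straight down. I tipped the carrier in about its up-slope bottom edge, and leaned the pin to about 25° against its block's rim before inserting it.
- **Carrier attempt:** My first lowering of the carrier met a lip because I had taken the deck's origin about 12 mm off in y. I lifted it, corrected the frame from the lips and fork, and placed it.
- **Disagreeing reading:** The scene camera put the bar at 0.066 rad. I set that aside because the top view, the wrist view and the force stop all agreed it was closed.
- **Bystanders:** I saw no contact with any of them and they looked undisturbed in the last picture. I did not re-measure their positions.

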